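# Closing up the medal bench

### The arm

A 7-joint arm with a two-finger parallel gripper is mounted at the origin on the work surface. World frame = base frame: x ahead of the robot, y to its left, z up, the work surface at z = 0. Lengths are in m, angles in degrees, forces in N, time in s.
With the tool pointing down it reaches from about 0.4 to 0.9 m from the base axis. Payload 5.5 kg.
Tool frame: the origin (TCP) lies at the very end of the fingers, on their centre line; the grasp point (between the pads) lies 19 mm behind it (r.hold_point_z is the distance from the TCP to the grasp point, in m); z points along the fingers, y is the direction in which the jaws open and shut (so a half turn about z gives the same grasp; the last joint's range is limited). The gripper opens to 85 mm and grips with 20 to 120 N. Pads are 22 mm wide; open, the fingers measure 114 mm over their backs; the gripper's body (76 mm by 85 mm) begins 54 mm behind the grasp point. The pads swing forward as they close: fully open they stand 13 mm farther back than shut.
Start: joints at [15.08, 28.699, -24.465, 88.831, 12.651, 65.22, -12.049], TCP at [0.65, 0, 0.231] pointing down, gripper open.
Joint ranges: [-164.97, 164.97], [-17.58, 116.51], [-87.97, 89.64], [11.32, 138.91], [-80.73, 260.73], [10.89, 115.49], [-147.41, 147.41]. Speed limits (degrees/s): [147.25, 147.25, 180, 180, 180, 180, 180].

### API

Orientations are given as [roll, pitch, yaw] about the fixed x, y, z axes, in that order (R = Rz(yaw) Ry(pitch) Rx(roll)).
In Python, from rig import r, optics, workorder gives the robot as it stands.
- The arm moves only by the tool drive_tool, never from a script. Its arguments are lists of equal length, an entry for each row: "grip": the opening, from 0 (shut) to 1 (fully open); "offset": the shift along the tool's x, y, z in m, a list of three; "rot": the turn, a rotation vector about the tool's x, y, z in degrees, a list of three. A call has 1 to 5 rows; each row shifts and turns the pose as measured when the row begins, along the tool's axes as they then stand; what a row does not reach is not made up. A row lasts 1/10 s, in which the tool goes at most 50 mm and 8.59 degrees, less where a joint would pass 70% of its speed; a pose out of reach is approached as far as the arm can. A call with a gripper value outside its range is refused whole. The fingers move at their own pace and stop on an object; the grip force is fixed at half the most. Time passes only in rows, so rows that do not move let the fingers close. It gives the time, the measured TCP pose, the force and the opening at its end, in the units of the state.
- r.sense(): the state, without advancing time (a new reading comes with each control period).
- optics.snapshot(name): name is "scene" or "side" or "wrist"; returns (picture, depth): 480x640x3 uint8, blue, green, red; 480x640 float32, m along the optical axis (not along the pixel's ray), 0 where there is no reading.
- optics.calibration(name): a dict with "fx", "fy", "cx", "cy" (pixels), "origin" and "attitude" of the camera in the world. Camera axes: x right, y down, z forward; pixel columns grow to the right and rows downward; lengths in m; the calibration is good to about 2 mm. A picture is of the moment at which its call begins: read the wrist's pose just before it. calibration takes no time and is no camera call; for the wrist camera it gives the pose at the moment of the call.
- workorder.sign_off(): hands the job in, once; it reports no verdict.
The state is a dict: "time": time; "qpos": joint angles; "dq": joint speeds; "tau": joint torques, N m; "position": TCP position; "eef_rot": TCP orientation; "wrist_force": force on the tool from outside, world axes, zero at the start; "ft_torque": the same for the moment, N m; "finger_gap": finger opening in m.
Only numpy, scipy, OpenCV 4.12 (cv2) and the standard library are available. Lean on these libraries where they do the work, as an engineer would, in place of code of your own. Each camera call takes 0.05 s, during which the arm holds its last target.

### The job

Close up the medal bench for the night: put every medal holder lying on the bench back into the tray, each face up and fully down in the pocket of its own shape and size, and close the jar with its stopper, upright and fully home. Only when all that is in place, turn the lamp dimmer's collar down to the mark with one dot. Leave the card box, the loupe and the bottle where they are.

Things in the scene. Friction and masses are not known exactly. Their poses are not given: they have to be found in the camera images.
- medal_round_large: loose white plastic medal holder with a bronze medal on its top face: round, 56 mm diameter, 22 mm thick, lying flat. Origin at the centre of its underside, z up out of the face. May be absent (None).
- medal_round_small: loose white plastic medal holder with a bronze medal on its top face: round, 36 mm diameter, 22 mm thick, lying flat. Origin at the centre of its underside, z up out of the face. May be absent (None).
- medal_square_large: loose white plastic medal holder with a bronze medal on its top face: square, 46 x 46 mm, 22 mm thick, lying flat. Origin at the centre of its underside, z up out of the face. May be absent (None).
- medal_square_small: loose white plastic medal holder with a bronze medal on its top face: square, 32 x 32 mm, 22 mm thick, lying flat. Origin at the centre of its underside, z up out of the face. May be absent (None).
- medal_oblong: loose white plastic medal holder with a bronze medal on its top face: oblong, 36 mm along its x by 62 mm along its y, 22 mm thick, lying flat. Origin at the centre of its underside, z up out of the face. May be absent (None).
- medal_bar: loose white plastic medal holder with a bronze medal on its top face: narrow bar, 22 mm along its x by 70 mm along its y, 22 mm thick, lying flat. Origin at the centre of its underside, z up out of the face. May be absent (None).
- floor_round_large (a point): centre of the floor of the tray pocket for that holder (round, 56 mm diameter; the pocket is 5 mm wider each way, 7 mm deep, so a seated holder stands 15 mm proud and its underside is at this point). Axes: x, y are those of the pocket, z up. A paper label on the far (+x) side of the pocket, 40 mm from this point, shows the outline. Pocket positions in the tray change.
- floor_round_small (a point): centre of the floor of the tray pocket for that holder (round, 36 mm diameter; the pocket is 5 mm wider each way, 7 mm deep, so a seated holder stands 15 mm proud and its underside is at this point). Axes: x, y are those of the pocket, z up. A paper label on the far (+x) side of the pocket, 40 mm from this point, shows the outline. Pocket positions in the tray change.
- floor_square_large (a point): centre of the floor of the tray pocket for that holder (square, 46 x 46 mm; the pocket is 5 mm wider each way, 7 mm deep, so a seated holder stands 15 mm proud and its underside is at this point). Axes: x, y are those of the pocket, z up. A paper label on the far (+x) side of the pocket, 40 mm from this point, shows the outline. Pocket positions in the tray change.
- floor_square_small (a point): centre of the floor of the tray pocket for that holder (square, 32 x 32 mm; the pocket is 5 mm wider each way, 7 mm deep, so a seated holder stands 15 mm proud and its underside is at this point). Axes: x, y are those of the pocket, z up. A paper label on the far (+x) side of the pocket, 40 mm from this point, shows the outline. Pocket positions in the tray change.
- floor_oblong (a point): centre of the floor of the tray pocket for that holder (oblong, 36 mm along its x by 62 mm along its y; the pocket is 5 mm wider each way, 7 mm deep, so a seated holder stands 15 mm proud and its underside is at this point). Axes: x, y are those of the pocket, z up. A paper label on the far (+x) side of the pocket, 40 mm from this point, shows the outline. Pocket positions in the tray change.
- floor_bar (a point): centre of the floor of the tray pocket for that holder (narrow bar, 22 mm along its x by 70 mm along its y; the pocket is 5 mm wider each way, 7 mm deep, so a seated holder stands 15 mm proud and its underside is at this point). Axes: x, y are those of the pocket, z up. A paper label on the far (+x) side of the pocket, 40 mm from this point, shows the outline. Pocket positions in the tray change.
- tray: grey tray fixed on the bench, 188 mm along x, 280 mm along y, rim 18 mm high, holding six red pocket blocks (2 rows along x by 3 columns along y, about 88 x 90 mm apart) whose tops are 15 mm above the bench. Origin at the centre of its underside.
- stopper: loose black stopper standing upright on the bench: tapered plug 32 mm (foot) to 41 mm diameter and 18 mm tall, then a flange 58 mm diameter from 18 to 24 mm, then a round grip knob 22 mm diameter from 24 to 50 mm. Origin at the centre of the foot of the plug, z up. Home in the jar, the flange lies on the jar's rim and the origin is 18 mm below the mouth.
- jar_mouth (a point): centre of the open mouth of the brown glass jar, at rim height (60 mm above the bench). Mouth 46 mm inside, rim 54 mm outside, jar body 72 mm diameter. The jar is fixed.
- collar_axis (a point): point on the vertical axis of the lamp dimmer's collar, at the top face of the fixed round aluminium base (112 mm diameter, 20 mm high). The round grey collar is 40 mm in diameter and stands from 0.5 to 32.5 mm above this point; a white line on it is the pointer. x of this point is x of the base.
- collar (a joint): angle of the dimmer collar in rad, growing clockwise seen from above (brighter). The base carries five marks 0.6 rad apart: a short line (0), then rows of one to four black dots: one dot = 0.6, two = 1.2, three = 1.8, four = 2.4. Moderately stiff, stays where it is left. At 0 the pointer points 1.2 rad counter-clockwise from x of the base.
- card_box: bystander: open yellow card box 120 x 200 x 45 mm with coin cards. Origin under its centre.
- loupe: bystander: black loupe, 42 mm diameter, 42 mm tall. Origin under its centre.
- bottle: bystander: white bottle 48 mm diameter, 85 mm tall. Origin under its centre.

How it is judged:
By the outcome, as a careful person would: the job done as asked, in the order asked, and still so for the second after the job is handed in, with the robot touching nothing.
Of medal_round_large, medal_round_small, medal_square_large, medal_square_small, medal_oblong, medal_bar only 4 to 6 are there at a start; the rules pass over those that are not, and their reading is None.
At some moment in a run one of medal_round_large, medal_round_small, medal_square_large, medal_square_small, medal_oblong, medal_bar may be knocked a few centimetres aside while the robot is not near it.
Once in a run the grip may slacken for a moment while it holds something.
It also fails if it takes over 210 s, if anything falls off the work surface, if the arm or the gripper's body presses on something with over 40 N, if the wrist force passes 120 N, or if a joint passes its speed limit or range.

## Working session

There is one attempt and no reset: what is moved stays moved. The work goes in short steps, Python scripts to look and compute and a tool call to move; the robot and the scene stay as the last step left them, time stands still between calls to the robot, and variables do not carry over. Pictures are saved under pics/ and viewed, and the job is handed in when it is done.

Besides the shell and the picture viewer there is one more tool, called after ">>>" as name(argument=value, ...) on one line, values as JSON. drive_tool: Moves the arm, as the interface text tells. Its arguments: {"type":"object","properties":{"grip":{"type":"array"},"offset":{"type":"array"},"rot":{"type":"array"}},"required":["grip","offset","rot"]}

```bash
ls; mkdir -p pics; python3 - <<'E'
from rig import r, optics, workorder
import cv2
print(r.sense(), r.hold_point_z)
for n in ["scene","side","wrist"]:
    c=optics.calibration(n); print(n,c)
    p,d=optics.snapshot(n); cv2.imwrite(f"pics/{n}0.png",p)
    import numpy as np; np.save(f"pics/{n}0.npy",d)
E
```

```text
pics
{'time': 0.0, 'qpos': array([ 15.08048075,  28.75504042, -24.45396416,  88.89196055,
        12.65112354,  65.21815427, -12.04942899]), 'dq': array([ 0.03535696,  0.04099393,  0.0029159 ,  0.03461432, -0.07589265,
        0.07873968,  0.02275486]), 'tau': array([ 1.57038257e-04, -5.69523740e+01, -5.81651285e+00, -2.80938792e+01,
        1.07328620e-02,  1.20940185e-02,  1.30241034e-05]), 'position': array([ 6.49309583e-01, -3.82976444e-05,  2.30243257e-01]), 'eef_rot': array([-1.79888506e+02, -4.51417924e-03,  9.00035073e+01]), 'wrist_force': array([-0.10425377, -0.00575444,  0.7382916 ]), 'ft_torque': array([0.03011688, 0.05830035, 0.0241377 ]), 'finger_gap': 0.08551069521949031} 0.0187
scene {'fx': 443.351789035267, 'fy': 443.351789035267, 'cx': 316.3933233588048, 'cy': 241.37061348570114, 'origin': array([ 1.10875179, -0.70430612,  0.71895377]), 'attitude': array([-128.6937998 ,   -0.85778082,   38.33817062])}
side {'fx': 484.1294154983071, 'fy': 484.1294154983071, 'cx': 315.316157971646, 'cy': 241.7451157489983, 'origin': array([0.39870179, 0.8562261 , 0.62692741]), 'attitude': array([-121.22042376,   -0.40011984, -167.87179956])}
wrist {'fx': 341.63376016235526, 'fy': 341.63376016235526, 'cx': 316.4451414017688, 'cy': 237.9222422229952, 'origin': array([0.65027849, 0.08272297, 0.37303268]), 'attitude': array([1.61182136e+02, 1.06823990e-01, 7.09211200e-02])}
```

View pics/scene0.png

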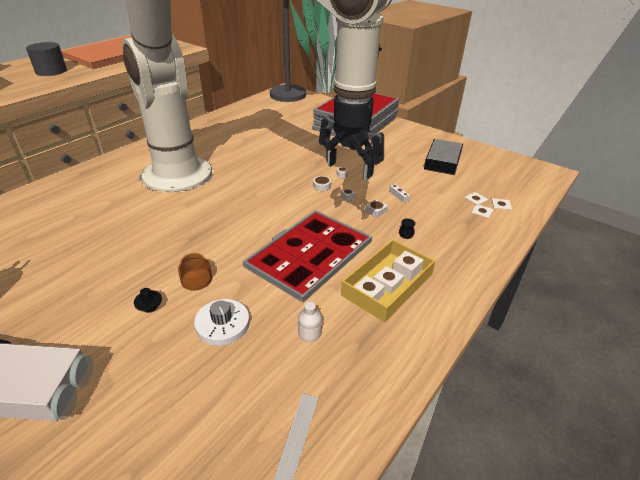

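View pics/side0.png

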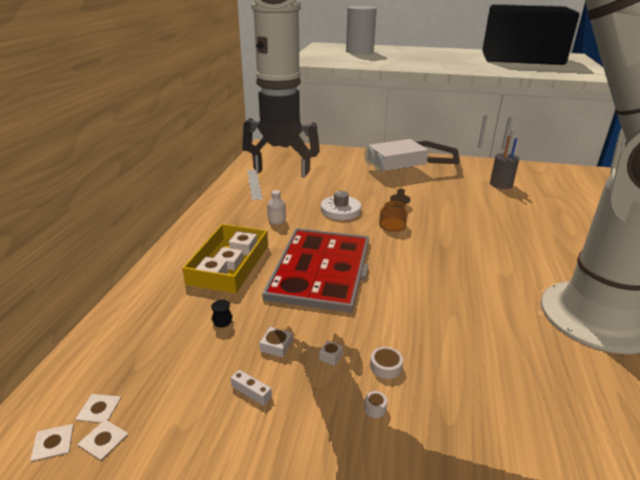

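View pics/wrist0.png

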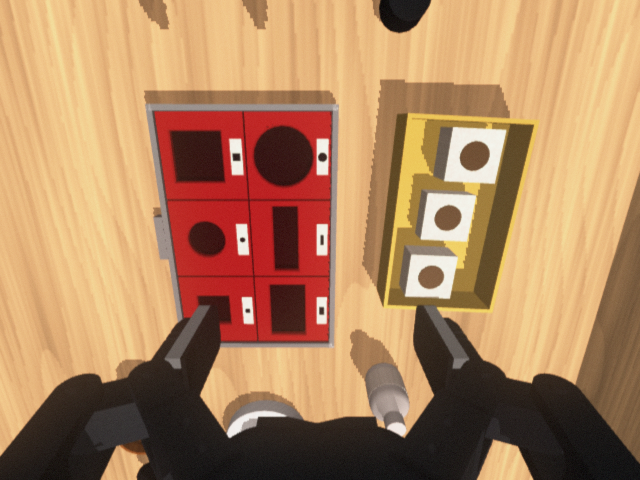

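The scene and side views show five loose holders: round large, round small, square large, square small and bar. The oblong isn't visible. In the wrist view (image right is +x, up is +y), the tray pockets are:

| | Left | Right |
|---|---|---|
| Top | square_large (197,157) | round_large (283,155) |
| Middle | round_small (207,238) | bar (286,238) |
| Bottom | square_small (213,310) | oblong (288,308) |

Next I'll measure them.

```bash
cat > h.py <<'E'
from rig import r, optics, workorder
import numpy as np, cv2
from scipy.spatial.transform import Rotation as Ro
def snap(n,save=None):
    c=optics.calibration(n); p,d=optics.snapshot(n)
    if save: cv2.imwrite(f"pics/{save}.png",p)
    return c,p,d
def Rm(c): return Ro.from_euler('xyz',c['attitude'],degrees=True).as_matrix()
def cloud(c,d):
    v,u=np.indices(d.shape); 
    P=np.stack([(u-c['cx'])/c['fx']*d,(v-c['cy'])/c['fy']*d,d],-1)
    W=P@Rm(c).T+c['origin']; W[d<=0]=np.nan
    return W
def ray(c,px,z):
    px=np.atleast_2d(np.asarray(px,float))
    D=np.stack([(px[:,0]-c['cx'])/c['fx'],(px[:,1]-c['cy'])/c['fy'],np.ones(len(px))],-1)@Rm(c).T
    o=np.asarray(c['origin']); return o+D*((z-o[2])/D[:,2])[:,None]
def blobs(c,p,mask,z,amin=30):
    """contours of mask -> world on plane z: centre,size,yaw of min rect"""
    out=[]
    cs,_=cv2.findContours(mask.astype(np.uint8),cv2.RETR_EXTERNAL,cv2.CHAIN_APPROX_NONE)
    for k in cs:
        if cv2.contourArea(k)<amin: continue
        W=ray(c,k[:,0,:],z)[:,:2]
        (cx,cy),(w,h),a=cv2.minAreaRect((W*1000).astype(np.float32))
        m=k[:,0,:].mean(0)
        A=cv2.contourArea((W*1000).astype(np.float32))
        out.append((m,cx,cy,w,h,a,A/(w*h+1e-9)))
    return out
def show(bl):
    for m,cx,cy,w,h,a,f in bl: print(f"px({m[0]:.0f},{m[1]:.0f}) c({cx:.1f},{cy:.1f}) {w:.1f}x{h:.1f} a{a:.1f} fill{f:.2f}")
def tcp():
    s=r.sense(); print('t%.2f'%s['time'],'pos',s['position'].round(4),'rot',s['eef_rot'].round(2),'F',s['wrist_force'].round(1),'gap',round(s['finger_gap'],4),'q',s['qpos'].round(0))
def tops(n,zlo=.016,zhi=.029,z=.022,save=None,amin=40):
    c,p,d=snap(n,save); W=cloud(c,d)
    m=(W[...,2]>zlo)&(W[...,2]<zhi)&(W[...,0]>.3)&(W[...,0]<.95)&(abs(W[...,1])<.5)
    show(blobs(c,p,m,z,amin)); return c,p,d,W
E
python3 - <<'E'
from h import *
for n in ["side","scene"]:
    print(n); tops(n)
c,p,d=snap("wrist"); W=cloud(c,d)
print('wrist red'); hsv=cv2.cvtColor(p,cv2.COLOR_BGR2HSV)
red=((hsv[...,0]<8)|(hsv[...,0]>172))&(hsv[...,1]>150)&(hsv[...,2]>90)
print(np.nanmedian(W[red],0), np.nanmin(W[red],0),np.nanmax(W[red],0))
dark=(hsv[...,2]<100)&~red&(W[...,2]<.02)
x=np.zeros_like(dark);x[100:350,150:340]=dark[100:350,150:340]
show(blobs(c,p,x,.015))
E
```

```text
side
px(376,401) c(410.7,327.9) 34.5x40.1 a7.1 fill0.78
px(251,384) c(613.7,337.1) 26.7x74.1 a67.6 fill0.88
px(386,359) c(402.3,233.9) 53.6x60.8 a6.5 fill0.80
px(331,350) c(500.6,232.3) 39.1x35.0 a72.4 fill0.86
px(276,339) c(602.8,225.8) 53.5x49.0 a83.2 fill0.90
px(222,317) c(720.0,191.4) 39.0x31.8 a32.7 fill0.49
px(229,271) c(784.5,-11.0) 215.6x125.2 a87.4 fill0.10
px(234,252) c(776.6,-52.5) 140.7x66.6 a77.5 fill0.28
px(212,247) c(835.4,-37.9) 170.4x34.9 a82.4 fill0.29
px(320,268) c(573.7,-35.5) 286.0x190.0 a89.9 fill0.96
px(392,223) c(431.0,-258.2) 45.0x70.0 a88.8 fill0.38
px(276,216) c(731.5,-224.1) 45.3x39.5 a15.2 fill0.45
px(341,206) c(577.0,-326.2) 109.1x115.3 a12.9 fill0.61
px(400,199) c(420.0,-405.4) 56.6x53.7 a0.8 fill0.53
scene
px(310,333) c(747.5,-252.0) 46.9x24.7 a42.3 fill0.31
px(221,320) c(583.7,-338.5) 109.8x110.6 a39.2 fill0.77
px(148,301) c(424.3,-403.4) 56.5x58.4 a67.7 fill0.60
px(197,280) c(453.0,-294.5) 69.8x34.3 a59.5 fill0.28
px(388,295) c(785.8,-14.7) 208.8x125.4 a87.3 fill0.07
px(401,273) c(794.8,26.7) 142.8x61.1 a79.4 fill0.42
px(193,264) c(405.0,-265.5) 37.3
[... 267 characters left out ...]
 a80.6 fill0.80
px(348,192) c(505.0,224.2) 34.5x36.9 a74.3 fill0.81
px(400,191) c(618.5,327.3) 27.4x76.9 a68.0 fill0.74
px(322,181) c(407.3,224.7) 51.9x58.8 a38.7 fill0.77
px(342,170) c(416.2,318.5) 32.5x37.9 a39.8 fill0.80
wrist red
[ 0.57478012 -0.01768551  0.01466536] [ 0.48828605 -0.17471329  0.00322003] [0.66414768 0.0916854  0.25188244]
px(216,306) c(528.2,-129.5) 35.2x35.3 a0.1 fill0.52
px(287,308) c(615.5,-128.5) 40.1x62.3 a0.1 fill0.97
px(206,238) c(528.3,-40.0) 37.7x38.8 a69.7 fill0.78
px(285,237) c(615.4,-40.0) 26.2x71.5 a0.0 fill0.96
px(322,157) c(655.3,48.8) 7.2x7.0 a0.1 fill0.75
px(197,156) c(527.8,49.1) 49.9x49.0 a0.1 fill0.97
px(282,156) c(615.2,48.9) 59.1x58.7 a89.8 fill0.78
```

>>> drive_tool(grip=[1,1,1,1,1], offset=[[0.036,-0.028,0],[0.036,-0.028,0],[0.036,-0.028,0],[0.036,-0.028,0],[0.036,-0.028,0]], rot=[[0,0,0],[0,0,0],[0,0,0],[0,0,0],[0,0,0]])

```text
time: 0.8
position: [0.5108, 0.1769, 0.2291]
eef_rot: [179.9, 0.2, 89.1]
wrist_force: [0.1, 0.9, 0.1]
finger_gap: 0.0858
```

```bash
cat >> h.py <<'E'
def whites(save=None,z=.022,amin=150):
    """white tops in wrist view, filled, filtered by depth"""
    tcp(); c,p,d=snap("wrist",save); W=cloud(c,d)
    m=(W[...,2]>.0165)&(W[...,2]<.028)&(W[...,0]>.3)&(W[...,0]<.95)
    b=blobs(c,p,cv2.morphologyEx(m.astype(np.uint8),cv2.MORPH_OPEN,np.ones((3,3))),z,amin); show(b); return c,p,d,W
E
python3 -c "
from h import *
whites('w1')"
```

```text
t0.80 pos [0.5108 0.1769 0.2291] rot [1.7991e+02 1.7000e-01 8.9060e+01] F [0.1 0.9 0.1] gap 0.0858 q [  3.  18. -30. 105.  11.  60. -32.]
px(544,351) c(787.2,-11.8) 56.9x58.0 a86.8 fill0.94
px(595,338) c(844.2,1.1) 138.3x12.1 a87.4 fill0.76
px(545,306) c(775.2,50.2) 45.1x9.1 a87.8 fill0.75
px(588,278) c(818.0,86.8) 5.1x66.3 a87.1 fill0.73
px(507,312) c(730.2,34.6) 122.3x27.0 a77.3 fill0.23
px(297,290) c(490.3,74.7) 55.1x13.5 a87.8 fill0.35
px(515,192) c(717.0,186.0) 37.1x23.5 a67.6 fill0.39
px(305,152) c(502.2,230.4) 32.0x31.8 a72.5 fill0.93
px(408,156) c(604.2,224.3) 45.8x46.7 a82.4 fill0.96
px(208,151) c(404.7,232.4) 55.5x54.7 a41.6 fill0.77
px(205,45) c(412.7,325.8) 35.5x35.2 a84.1 fill0.78
px(428,29) c(614.6,334.9) 23.3x70.2 a67.6 fill0.94
```

View pics/w1.png

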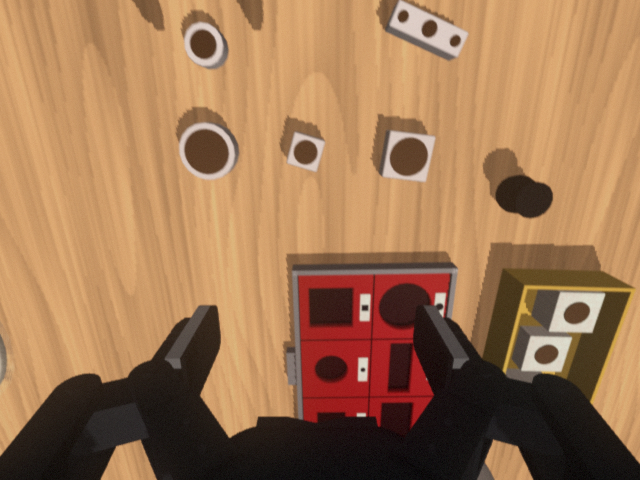

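```bash
cat >> h.py <<'E'
def plan(x,y,z,yaw):
    """mm, deg -> total offset (m) and rot (deg) in current tool axes"""
    s=r.sense(); R=Ro.from_euler('xyz',s['eef_rot'],degrees=True)
    T=Ro.from_euler('xyz',[180,0,yaw],degrees=True)
    o=R.inv().apply(np.array([x,y,z])/1000-s['position']); w=(R.inv()*T).as_rotvec(degrees=True)
    n=max(np.linalg.norm(o)/.05,np.linalg.norm(w)/8.59); 
    print('t%.1f'%s['time'],'pos',(s['position']*1000).round(1),'off',o.round(4),'rot',w.round(1),'rows>=%.1f'%n,'F',s['wrist_force'].round(1),'gap',round(s['finger_gap'],4))
E
python3 -c "
from h import *
plan(604.2,224,60,82.4)"
```

```text
t0.8 pos [504.9 185.6 229.5] off [0.0388 0.0994 0.1694] rot [-0.1 -0.1  7.3] rows>=4.0 F [-5.   5.4  0.3] gap 0.0855
```

>>> drive_tool(grip=[1,1,1,1,1], offset=[[0.008,0.02,0.034],[0.008,0.02,0.034],[0.008,0.02,0.034],[0.008,0.02,0.034],[0.007,0.019,0.033]], rot=[[0,0,1.5],[0,0,1.5],[0,0,1.5],[0,0,1.5],[0,0,1.3]])

```text
time: 1.35
position: [0.6108, 0.2274, 0.064]
eef_rot: [179.3, -0.4, 82.7]
wrist_force: [-0.2, -0.0, 0.7]
finger_gap: 0.0853
```

>>> drive_tool(grip=[1], offset=[[0,0,0]], rot=[[0,0,0]])

```text
time: 1.45
position: [0.6092, 0.2259, 0.0577]
eef_rot: [179.7, -0.1, 82.7]
wrist_force: [-1.2, -0.9, -1.2]
finger_gap: 0.0854
```

```bash
python3 -c "
from h import *
plan(604.2,224,9,82.4)
whites('w2')
plan(604.2,224,9,82.4)"
```

```text
t1.4 pos [609.2 225.9  57.7] off [-0.0026 -0.005   0.0486] rot [ 0.3 -0.1  0.3] rows>=1.0 F [-1.2 -0.9 -1.2] gap 0.0854
t1.45 pos [0.6092 0.2259 0.0577] rot [ 1.7969e+02 -1.4000e-01  8.2650e+01] F [-1.2 -0.9 -1.2] gap 0.0854 q [ -6.  40. -23.  96.  20.  48. -45.]
px(513,463) c(731.0,62.4) 33.7x8.1 a88.3 fill0.79
px(625,425) c(803.2,86.7) 13.2x23.7 a88.3 fill0.71
px(508,307) c(720.3,189.6) 37.0x26.3 a39.7 fill0.47
px(8,309) c(428.0,224.7) 46.6x13.1 a66.3 fill0.71
px(133,287) c(504.1,230.8) 34.1x33.4 a72.9 fill0.95
px(308,275) c(605.4,224.9) 47.2x45.6 a82.4 fill0.97
px(297,62) c(615.5,334.8) 22.1x69.4 a67.6 fill0.97
t1.5 pos [609.3 226.5  60.2] off [-0.0033 -0.0052  0.0511] rot [ 0.4 -0.2  0.3] rows>=1.0 F [-0.3  0.4  0.3] gap 0.0854
```

>>> drive_tool(grip=[1,1,1,0.7,0], offset=[[-0.002,-0.002,0.018],[-0.001,-0.002,0.018],[0,0,0.014],[0,0,0.001],[0,0,0]], rot=[[0.2,0,0.2],[0.2,0,0],[0,0,0],[0,0,0],[0,0,0]])

```text
time: 2.0
position: [0.6061, 0.2245, 0.0109]
eef_rot: [179.7, -0.4, 82.6]
wrist_force: [0.7, -0.1, -0.1]
finger_gap: 0.0592
```

>>> drive_tool(grip=[0,0,0,0], offset=[[0,0,0],[0,0,0],[0,0,0],[0,0,0]], rot=[[0,0,0],[0,0,0],[0,0,0],[0,0,0]])

```text
time: 2.4
position: [0.6076, 0.2251, 0.014]
eef_rot: [179.5, -0.4, 82.6]
wrist_force: [0.0, -0.0, -0.4]
finger_gap: 0.0442
```

```bash
python3 -c "
from h import *
plan(527.9,49.1,60,90)"
```

```text
t2.4 pos [607.6 225.1  14. ] off [-0.1845 -0.0559 -0.048 ] rot [ 0.5 -0.4 -7.4] rows>=4.0 F [ 0.  -0.  -0.4] gap 0.0442
```

>>> drive_tool(grip=[0,0,0,0,0], offset=[[0,0,-0.025],[0,0,-0.023],[-0.036,-0.012,0],[-0.04,-0.012,0],[-0.04,-0.012,0]], rot=[[0.2,-0.2,0],[0.2,-0.2,0],[0,0,-2],[0,0,-2],[0,0,-2]])

```text
time: 2.9
position: [0.5614, 0.1199, 0.0646]
eef_rot: [179.6, -0.4, 89.4]
wrist_force: [0.8, -0.5, -1.8]
finger_gap: 0.0443
```

```bash
python3 -c "
from h import *
plan(527.9,49.1,60,90)
snap('wrist','w3')
plan(527.9,49.1,60,90)"
```

```text
t2.9 pos [561.4 119.9  64.6] off [-0.0711 -0.0328  0.0039] rot [ 0.4 -0.4 -0.6] rows>=1.6 F [ 0.8 -0.5 -1.8] gap 0.0443
t3.0 pos [558.4 109.2  63.1] off [-0.0606 -0.0295  0.0031] rot [ 0.   0.1 -0.9] rows>=1.3 F [-4.  -8.2 -2. ] gap 0.044
```

View pics/w3.png

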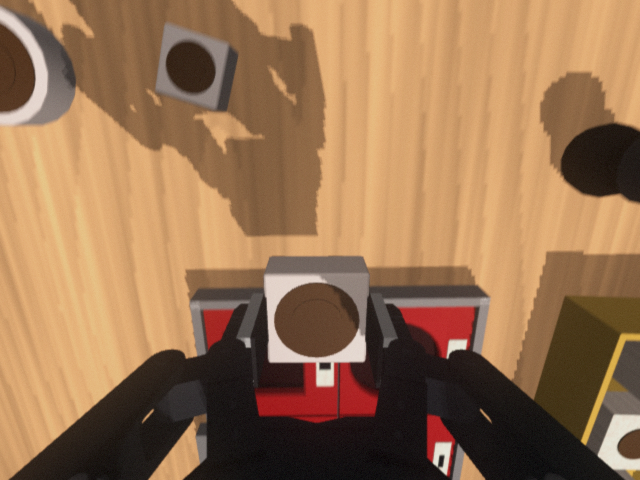

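The square-large holder is held level and face up, with its top at about (317,310). I'll measure its offset in the jaws and re-measure the pockets.

```bash
cat >> h.py <<'E'
def held(under,thick=.022,save=None):
    """under = medal underside rel. to TCP (m, e.g. -0.014). offset of held top relative TCP along tool x"""
    s=r.sense(); c,p,d=snap("wrist",save); W=cloud(c,d)
    R=Ro.from_euler('xyz',s['eef_rot'],degrees=True).as_matrix()
    L=(W-s['position'])@R
    g=s['finger_gap']/2-.003
    m=(abs(L[...,1])<g)&(abs(L[...,2]-(-under-thick))<.006)&(abs(L[...,0])<.06)
    q=L[m]; 
    if len(q)<20: print('nothing held',len(q)); return
    a,b=np.percentile(q[:,0],[.5,99.5]); z=np.median(q[:,2])
    # tilt fit
    A=np.c_[q[:,:2],np.ones(len(q))]; k=np.linalg.lstsq(A,q[:,2],rcond=None)[0]
    print('held: tool-x centre %.1f mm span %.1f, top is %.1f mm above TCP, tilt %.1f %.1f deg'%((a+b)*500,(b-a)*1000,-z*1000,*np.degrees(np.arctan(k[:2]))))
E
python3 -c "
from h import *
held(-.014)
plan(527.9,49.1,60,90)"
```

```text
held: tool-x centre -0.6 mm span 45.4, top is 10.6 mm above TCP, tilt 2.6 0.1 deg
t3.0 pos [559.6 111.3  63.1] off [-0.0629 -0.0304  0.0031] rot [ 0.1 -0.  -1.2] rows>=1.4 F [ 0.1 -0.3 -2.5] gap 0.0442
```

>>> drive_tool(grip=[0,0,0,0], offset=[[-0.031,-0.015,0.003],[-0.031,-0.015,0],[0,0,0],[0,0,0]], rot=[[0,0,-0.6],[0,0,-0.6],[0,0,0],[0,0,0]])

```text
time: 3.4
position: [0.5288, 0.0476, 0.061]
eef_rot: [179.8, -0.1, 89.9]
wrist_force: [-0.3, 0.1, 0.2]
finger_gap: 0.0446
```

```bash
python3 -c "
from h import *
held(-.012,save='w4')
plan(527.9,49.7,22,90)"
```

```text
held: tool-x centre -0.5 mm span 45.4, top is 10.8 mm above TCP, tilt 1.9 0.1 deg
t3.5 pos [528.7  47.3  60.8] off [ 0.0024 -0.001   0.0388] rot [ 0.2 -0.  -0.1] rows>=0.8 F [-1.4 -0.2 -0.5] gap 0.0448
```

View pics/w4.png

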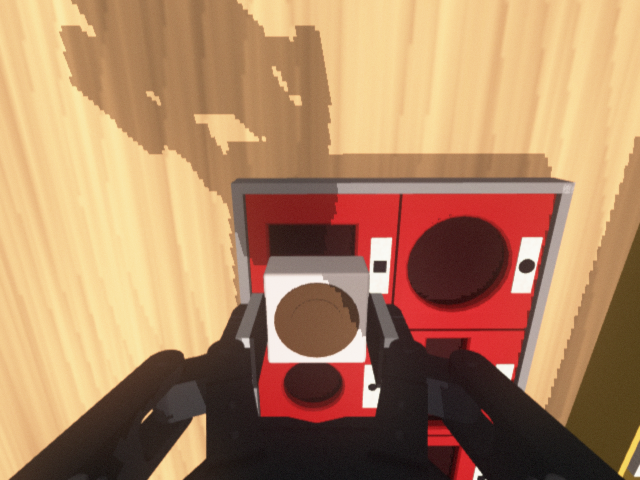

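```bash
python3 -c "
from h import *
c=optics.calibration('wrist')
print(ray(c,[[380,266],[527,266]],.0155).round(4)); print(ray(c,[[234,182],[573,183]],.018).round(4))"
```

```text
[[0.5676 0.0482 0.0155]
 [0.6558 0.048  0.0155]]
[[0.4849 0.099  0.018 ]
 [0.6695 0.0982 0.018 ]]
```

>>> drive_tool(grip=[0,0,0,0,0], offset=[[0.001,-0.001,0.015],[0.001,0,0.012],[0,0,0.009],[0,0,0.003],[0,0,0.002]], rot=[[0.2,0,0],[0,0,0],[0,0,0],[0,0,0],[0,0,0]])

```text
time: 3.95
position: [0.5333, 0.0525, 0.0235]
eef_rot: [179.6, 0.2, 90.2]
wrist_force: [-11.2, -4.6, 32.0]
finger_gap: 0.0437
```

```bash
python3 -c "
from h import *
held(-.012,save='w5')
plan(527.8,49.2,20,90)"
```

```text
held: tool-x centre -0.7 mm span 45.5, top is 12.3 mm above TCP, tilt 2.3 -3.7 deg
t4.0 pos [533.3  52.5  23.5] off [-0.0032 -0.0055  0.0034] rot [0.4 0.2 0.2] rows>=0.1 F [-8.8 -5.2 29.5] gap 0.0439
```

View pics/w5.png

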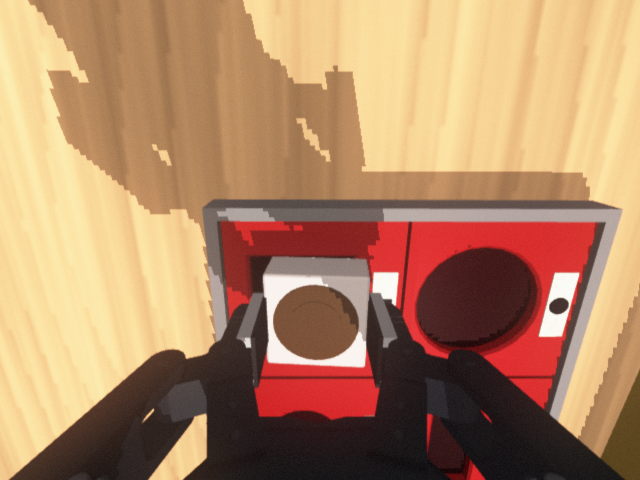

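>>> drive_tool(grip=[0,0,0,0], offset=[[-0.001,-0.002,-0.006],[-0.003,-0.004,-0.001],[0,-0.001,0],[0,0,0]], rot=[[0,0,0],[0.2,0,0],[0,0,0],[0,0,0]])

```text
time: 4.4
position: [0.5256, 0.0509, 0.0287]
eef_rot: [179.8, 0.2, 90.5]
wrist_force: [0.7, -0.2, -1.3]
finger_gap: 0.044
```

```bash
python3 -c "
from h import *
held(-.012)
plan(527.8,49.2,20,90)"
```

```text
held: tool-x centre -0.8 mm span 45.6, top is 12.2 mm above TCP, tilt 2.4 -3.5 deg
t4.5 pos [525.4  50.8  28.5] off [-0.0016  0.0023  0.0086] rot [0.1 0.2 0.5] rows>=0.2 F [-0.2  0.1 -0.8] gap 0.0441
```

>>> drive_tool(grip=[0,0,0,0], offset=[[-0.001,0.002,0],[0,0,0.003],[0,0,0.003],[0,0,0]], rot=[[0,0,0.4],[0,0,0],[0,0,0],[0,0,0]])

```text
time: 4.85
position: [0.5269, 0.0499, 0.0206]
eef_rot: [180.0, 0.2, 90.0]
wrist_force: [-0.1, -0.6, -0.8]
finger_gap: 0.0442
```

```bash
python3 -c "
from h import *
plan(527.8,49.4,20,90)"
```

```text
t4.8 pos [526.9  49.9  20.6] off [-0.0005  0.0009  0.0006] rot [0.  0.2 0. ] rows>=0.0 F [-0.1 -0.6 -0.8] gap 0.0442
```

>>> drive_tool(grip=[0,0.6,0.6,0.62,0.62], offset=[[0,0.001,0.002],[0,0,0],[0,0,-0.002],[0,0,-0.02],[0,0,-0.03]], rot=[[0,0,0],[0,0,0],[0,0,0],[0,0,0],[0,0,0]])

```text
time: 5.35
position: [0.5249, 0.0499, 0.0692]
eef_rot: [-179.6, 0.2, 90.0]
wrist_force: [-0.2, -0.3, 0.1]
finger_gap: 0.0532
```

>>> drive_tool(grip=[0.8,1,1], offset=[[0.02,0,-0.04],[0.045,-0.01,-0.01],[0.045,-0.02,0]], rot=[[0,0,3],[0,0,6],[0,0,6]])

```text
time: 5.65
position: [0.5107, 0.1571, 0.1241]
eef_rot: [179.9, 0.3, 73.6]
wrist_force: [0.6, 0.9, -0.4]
finger_gap: 0.0856
```

```bash
cat >> h.py <<'E'
def seated(save=None):
    """tops at 24..35mm over the tray"""
    c,p,d=snap("wrist",save); W=cloud(c,d)
    m=(W[...,2]>.024)&(W[...,2]<.040)&(W[...,0]>.49)&(W[...,0]<.665)&(W[...,1]>-.18)&(W[...,1]<.1)
    for b in blobs(c,p,cv2.morphologyEx(m.astype(np.uint8),cv2.MORPH_OPEN,np.ones((3,3))),.030,150):
        u,v=b[0].astype(int); q=W[max(v-6,0):v+6,max(u-6,0):u+6].reshape(-1,3); A=np.c_[q[:,:2],np.ones(len(q))]
        print('seated? ztop %.1f'%(np.nanmedian(q[:,2])*1000)); show([b])
E
python3 -c "
from h import *
whites('w6');seated()
plan(502.2,230.6,60,72.6)"
```

```text
t5.65 pos [0.5107 0.1571 0.1241] rot [179.93   0.33  73.62] F [ 0.6  0.9 -0.4] gap 0.0856 q [  1.  25. -26. 111.  15.  48. -49.]
px(540,358) c(665.8,-3.3) 6.3x33.0 a0.6 fill0.72
px(365,324) c(529.3,71.4) 8.4x45.5 a89.2 fill0.76
px(322,335) c(487.9,62.7) 89.6x28.4 a73.0 fill0.21
px(373,292) c(542.4,99.0) 6.5x55.2 a89.8 fill0.77
px(462,269) c(611.7,99.3) 6.8x80.8 a90.0 fill0.74
px(532,285) c(662.0,63.4) 15.3x78.8 a1.7 fill0.38
px(617,326) c(727.7,-6.3) 200.3x18.2 a84.6 fill0.45
px(144,179) c(405.2,231.5) 54.4x56.9 a73.7 fill0.78
px(275,144) c(502.5,229.9) 31.6x31.9 a73.1 fill0.96
px(597,117) c(717.6,184.6) 37.6x25.7 a72.7 fill0.43
px(91,34) c(413.8,325.0) 35.4x36.9 a59.9 fill0.78
seated? ztop 31.0
px(380,361) c(529.2,51.5) 49.4x45.6 a89.7 fill0.95
t5.8 pos [507.3 166.1 123.7] off [ 0.0609 -0.022   0.0637] rot [-0.1  0.1  2. ] rows>=1.8 F [-0.2 -0.7 -0.1] gap 0.0853
```

View pics/w6.png

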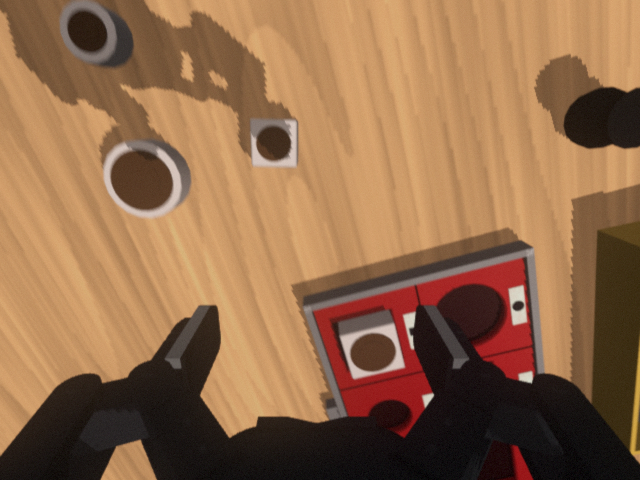

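The square-large holder is seated: its top is at 31 mm (expected 30) and about 2 mm from the pocket centre, inside its clearance. Next is square small at (274,142).

>>> drive_tool(grip=[0.8,0.7,0.7,0.7,0.7], offset=[[0.03,-0.011,0.02],[0.03,-0.011,0.03],[0,0,0.012],[0,0,0],[0,0,0]], rot=[[0,0,1],[0,0,0.5],[0,0,0],[0,0,0],[0,0,0]])

```text
time: 6.25
position: [0.5038, 0.233, 0.0615]
eef_rot: [179.9, -0.0, 73.3]
wrist_force: [-0.2, -0.1, -0.1]
finger_gap: 0.0596
```

```bash
python3 -c "
from h import *
plan(502.3,230.2,10,72.8)"
```

```text
t6.2 pos [503.8 233.   61.5] off [-0.0031 -0.0008  0.0515] rot [ 0.1 -0.   0.5] rows>=1.0 F [-0.2 -0.1 -0.1] gap 0.0596
```

>>> drive_tool(grip=[0.7,0.7,0.7,0.7,0.7], offset=[[-0.003,0,0.018],[0,-0.001,0.015],[0,0,0.01],[0,0,0.004],[0,0,0]], rot=[[0,0,0.5],[0,0,0],[0,0,0],[0,0,0],[0,0,0]])

```text
time: 6.75
position: [0.5062, 0.2258, 0.0156]
eef_rot: [179.6, -0.1, 72.5]
wrist_force: [-1.1, 0.5, -0.8]
finger_gap: 0.0598
```

```bash
python3 -c "
from h import *
plan(502.3,230.2,10,72.8)"
```

```text
t6.8 pos [506.2 225.8  15.6] off [ 0.003  -0.0051  0.0056] rot [ 0.4 -0.1 -0.3] rows>=0.2 F [-1.1  0.5 -0.8] gap 0.0598
```

>>> drive_tool(grip=[0.7,0.7,0,0,0], offset=[[0.002,-0.003,0.003],[0.001,-0.001,0.002],[0,0,0],[0,0,0],[0,0,0]], rot=[[0.3,0,-0.3],[0,0,0],[0,0,0],[0,0,0],[0,0,0]])

```text
time: 7.25
position: [0.5045, 0.2313, 0.012]
eef_rot: [179.8, -0.2, 72.8]
wrist_force: [0.1, 0.1, -1.2]
finger_gap: 0.0302
```

>>> drive_tool(grip=[0,0,0], offset=[[0,0,0],[0,0,0],[0,0,0]], rot=[[0,0,0],[0,0,0],[0,0,0]])

```text
time: 7.55
position: [0.5045, 0.2313, 0.0122]
eef_rot: [179.7, -0.2, 72.8]
wrist_force: [-0.5, -0.4, 0.1]
finger_gap: 0.0305
```

```bash
python3 -c "
from h import *
held(-.01,save='w7')
plan(528,-129,70,90)"
```

```text
held: tool-x centre -1.4 mm span 32.1, top is 10.4 mm above TCP, tilt 1.6 -0.2 deg
t7.6 pos [504.5 231.3  12.2] off [-0.3371  0.129  -0.0584] rot [  0.3  -0.2 -17.2] rows>=7.3 F [ 0.6  0.1 -0.9] gap 0.0302
```

>>> drive_tool(grip=[0,0,0,0,0], offset=[[0,0,-0.03],[0,0,-0.03],[-0.045,0.003,0],[-0.045,0.003,0],[-0.045,0.003,0]], rot=[[0,0,-8.5],[0,0,-8.5],[0,0,0],[0,0,0],[0,0,0]])

```text
time: 8.1
position: [0.5142, 0.103, 0.0744]
eef_rot: [179.6, -0.4, 91.4]
wrist_force: [1.1, 0.5, -0.9]
finger_gap: 0.0302
```

>>> drive_tool(grip=[0,0,0,0,0], offset=[[-0.045,0.003,0],[-0.045,0.003,0],[-0.045,0.003,0],[-0.045,0.003,0],[-0.015,0,0]], rot=[[0,0,0],[0,0,0],[0,0,0],[0,0,0],[0,0,0]])

```text
time: 8.6
position: [0.531, -0.1055, 0.0737]
eef_rot: [179.5, -0.2, 91.1]
wrist_force: [-0.2, -0.4, -0.2]
finger_gap: 0.0304
```

```bash
python3 -c "
from h import *
plan(528,-129,60,90)
held(-.012,save='w8')
plan(528,-129,60,90)"
```

```text
t8.6 pos [ 531.  -105.5   73.7] off [-0.0235 -0.0035  0.0135] rot [ 0.5 -0.2  1.1] rows>=0.5 F [-0.2 -0.4 -0.2] gap 0.0304
held: tool-x centre -1.1 mm span 31.4, top is 10.4 mm above TCP, tilt 3.2 -0.0 deg
t8.7 pos [ 530.7 -106.7   73.5] off [-0.0223 -0.0032  0.0134] rot [ 0.5 -0.2  1. ] rows>=0.5 F [-0.5 -1.7 -0.2] gap 0.0301
```

View pics/w8.png

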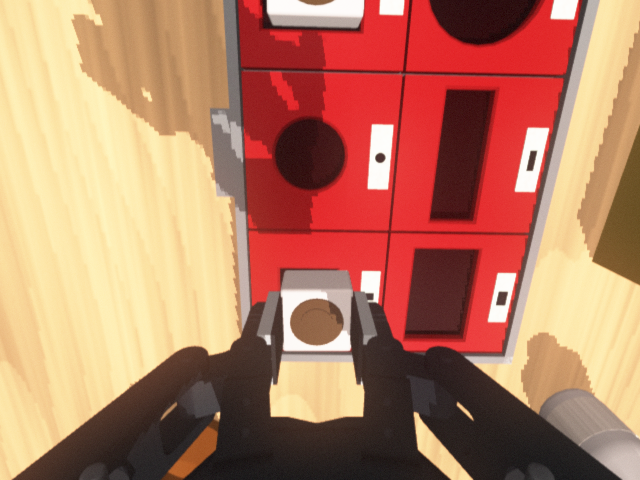

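```bash
cat >> h.py <<'E'
def labels(save=None):
    c,p,d=snap('wrist',save); hsv=cv2.cvtColor(p,cv2.COLOR_BGR2HSV); W=cloud(c,d)
    m=(hsv[...,1]<70)&(hsv[...,2]>120)&(W[...,2]<.0195)&(W[...,2]>.01)&(W[...,0]>.555)&(W[...,0]<.664)&(W[...,1]>-.175)&(W[...,1]<.095)
    m=cv2.morphologyEx(m.astype(np.uint8),cv2.MORPH_CLOSE,np.ones((9,9)))
    show(blobs(c,p,m,.0153,80))
E
python3 -c "
from h import *
labels()"
```

```text
px(502,295) c(655.5,-130.5) 35.7x12.2 a90.0 fill0.94
px(371,284) c(567.4,-124.5) 12.0x23.9 a0.0 fill0.81
px(532,156) c(655.5,-41.0) 35.8x12.3 a89.9 fill0.94
px(380,153) c(567.4,-41.0) 12.0x36.3 a0.0 fill0.94
px(564,7) c(655.5,33.8) 12.2x6.1 a1.2 fill0.96
px(391,5) c(567.3,32.8) 11.9x4.3 a1.2 fill0.98
```

>>> drive_tool(grip=[0,0,0,0], offset=[[-0.02,-0.003,0.02],[-0.002,0,0.015],[0,0,0.004],[0,0,0]], rot=[[0.3,0,1],[0.2,0,0],[0,0,0],[0,0,0]])

```text
time: 9.1
position: [0.5293, -0.1197, 0.0337]
eef_rot: [179.9, -0.5, 90.4]
wrist_force: [-0.2, -0.2, 0.3]
finger_gap: 0.0303
```

```bash
python3 -c "
from h import *
plan(527.5,-129.3,20,90)"
```

```text
t9.1 pos [ 529.3 -119.7   33.7] off [-0.0097 -0.0019  0.0136] rot [ 0.1 -0.5  0.4] rows>=0.3 F [-0.2 -0.2  0.3] gap 0.0303
```

>>> drive_tool(grip=[0,0,0,0], offset=[[-0.009,-0.002,0],[0,0,0.004],[0,0,0.003],[0,0,0]], rot=[[0,-0.4,0.4],[0,0,0],[0,0,0],[0,0,0]])

```text
time: 9.5
position: [0.5285, -0.1257, 0.0276]
eef_rot: [179.8, -0.1, 90.3]
wrist_force: [-0.4, 0.6, -0.4]
finger_gap: 0.03
```

```bash
python3 -c "
from h import *
plan(527.5,-129.3,20,90)"
```

```text
t9.5 pos [ 528.5 -125.7   27.6] off [-0.0036 -0.0011  0.0076] rot [ 0.2 -0.1  0.3] rows>=0.2 F [-0.4  0.6 -0.4] gap 0.03
```

>>> drive_tool(grip=[0,0,0,0,0], offset=[[-0.004,-0.001,0],[0,0,0.003],[0,0,0.003],[-0.001,0,0.001],[0,0,0]], rot=[[0.2,0,0.3],[0,0,0],[0,0,0],[0,0,0],[0,0,0]])

```text
time: 10.0
position: [0.5279, -0.1311, 0.0204]
eef_rot: [180.0, -0.1, 89.9]
wrist_force: [0.5, -0.1, -0.7]
finger_gap: 0.0306
```

```bash
python3 -c "
from h import *
plan(527.5,-129.3,20,90)"
```

```text
t10.0 pos [ 527.9 -131.1   20.4] off [ 0.0018 -0.0004  0.0004] rot [ 0.  -0.1 -0.1] rows>=0.0 F [ 0.5 -0.1 -0.7] gap 0.0306
```

>>> drive_tool(grip=[0.45,0.45,0.5,0.6,1], offset=[[0.001,0,0],[0,0,0],[0,0,-0.01],[0,0,-0.03],[0.02,0,-0.04]], rot=[[0,0,0],[0,0,0],[0,0,0],[0,0,0],[0,0,0]])

```text
time: 10.5
position: [0.5237, -0.1121, 0.0986]
eef_rot: [-179.4, -0.2, 89.7]
wrist_force: [1.2, 0.1, -0.6]
finger_gap: 0.0643
```

>>> drive_tool(grip=[1,1,1,1,1], offset=[[0.045,-0.015,-0.01],[0.045,-0.015,0],[0.045,-0.015,0],[0.045,-0.015,0],[0.045,-0.015,0]], rot=[[0,0,0],[0,0,0],[0,0,0],[0,0,0],[0,0,0]])

```text
time: 11.0
position: [0.458, 0.115, 0.1204]
eef_rot: [179.3, 0.0, 89.0]
wrist_force: [0.7, 0.0, 0.2]
finger_gap: 0.0853
```

```bash
python3 -c "
from h import *
whites('w9');seated()
plan(404.8,232,60,90)"
```

```text
t11.00 pos [0.458  0.115  0.1204] rot [1.7935e+02 3.0000e-02 8.9000e+01] F [0.7 0.  0.2] gap 0.0853 q [ 11.  21. -34. 119.  17.  44. -34.]
px(348,388) c(485.5,-25.2) 59.2x5.9 a89.9 fill0.73
px(624,373) c(727.2,-17.8) 111.2x14.1 a87.6 fill0.68
px(402,290) c(528.4,71.2) 46.8x9.9 a5.5 fill0.50
px(403,278) c(548.1,54.3) 131.0x95.1 a0.3 fill0.09
px(562,289) c(640.6,49.2) 105.0x53.5 a90.0 fill0.14
px(226,66) c(404.4,231.4) 54.9x55.6 a62.9 fill0.77
seated? ztop 30.8
px(396,329) c(520.5,51.1) 31.6x48.1 a1.3 fill0.88
t11.1 pos [456.2 121.3 120.8] off [ 0.1102 -0.0527  0.0605] rot [ 0.6 -0.2 -0.3] rows>=2.7 F [ 0.3 -0.4 -0.1] gap 0.0856
```

View pics/w9.png

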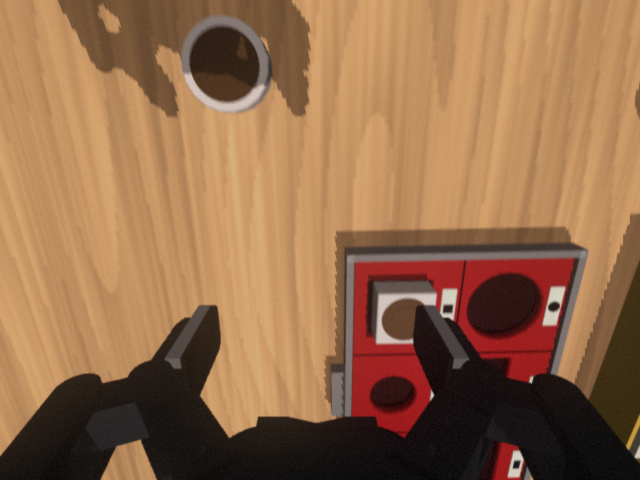

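>>> drive_tool(grip=[1,1,1,1,1], offset=[[0.037,-0.018,0.02],[0.037,-0.018,0.02],[0.036,-0.016,0.02],[0,0,0],[0,0,0]], rot=[[0.6,0,-0.3],[0,0,0],[0,0,0],[0,0,0],[0,0,0]])

```text
time: 11.6
position: [0.4079, 0.2343, 0.0642]
eef_rot: [179.4, -0.2, 90.1]
wrist_force: [0.5, 0.0, -1.4]
finger_gap: 0.0851
```

```bash
python3 -c "
from h import *
plan(404.6,231.8,9,90)"
```

```text
t11.6 pos [407.9 234.3  64.2] off [-0.0027 -0.0039  0.0552] rot [ 0.6 -0.2  0.1] rows>=1.1 F [ 0.5  0.  -1.4] gap 0.0851
```

>>> drive_tool(grip=[1,1,1,1,1], offset=[[-0.002,-0.004,0.018],[0,0,0.018],[0,0,0.012],[0,0,0.003],[0,0,0]], rot=[[0.5,0,0],[0,0,0],[0,0,0],[0,0,0],[0,0,0]])

```text
time: 12.1
position: [0.4099, 0.2286, 0.015]
eef_rot: [179.6, -0.2, 89.7]
wrist_force: [-0.2, 0.0, 0.3]
finger_gap: 0.0851
```

```bash
python3 -c "
from h import *
plan(404.6,231.8,9,90)"
```

```text
t12.1 pos [409.9 228.6  15. ] off [ 0.0031 -0.0053  0.006 ] rot [ 0.4 -0.2 -0.3] rows>=0.2 F [-0.2  0.   0.3] gap 0.0851
```

>>> drive_tool(grip=[1,1,0,0,0], offset=[[0.002,-0.004,0.004],[0.001,-0.001,0.003],[0,0,0],[0,0,0],[0,0,0]], rot=[[0.4,0,-0.3],[0,0,0],[0,0,0],[0,0,0],[0,0,0]])

```text
time: 12.6
position: [0.4062, 0.2319, 0.0098]
eef_rot: [179.8, -0.2, 90.0]
wrist_force: [-1.2, -1.4, 6.0]
finger_gap: 0.0532
```

>>> drive_tool(grip=[0,0], offset=[[0,0,0],[0,0,0]], rot=[[0,0,0],[0,0,0]])

```text
time: 12.8
position: [0.4063, 0.2321, 0.0103]
eef_rot: [179.8, -0.2, 90.0]
wrist_force: [-0.6, 0.7, -1.8]
finger_gap: 0.0534
```

```bash
python3 -c "
from h import *
held(-.01,save='w10')
plan(615.5,49,60,90)"
```

```text
held: tool-x centre 0.7 mm span 53.5, top is 12.6 mm above TCP, tilt 1.5 -0.1 deg
t12.8 pos [406.3 232.1  10.3] off [-0.183   0.2093 -0.0498] rot [ 0.2 -0.2  0. ] rows>=5.6 F [-0.4  0.3 -0.9] gap 0.0531
```

>>> drive_tool(grip=[0,0,0,0,0], offset=[[0,0,-0.028],[0,0,-0.028],[-0.028,0.032,-0.002],[-0.03,0.034,0],[-0.03,0.034,0]], rot=[[0,0,0],[0,0,0],[0,0,0],[0,0,0],[0,0,0]])

```text
time: 13.35
position: [0.5037, 0.1489, 0.07]
eef_rot: [180.0, -0.4, 91.0]
wrist_force: [1.1, 1.3, -1.2]
finger_gap: 0.0532
```

>>> drive_tool(grip=[0,0,0,0,0], offset=[[-0.03,0.034,0],[-0.03,0.034,0],[-0.02,0.025,0],[0,0,0],[0,0,0]], rot=[[0,0,0],[0,0,0],[0,0,0],[0,0,0],[0,0,0]])

```text
time: 13.85
position: [0.6062, 0.0583, 0.0687]
eef_rot: [179.8, -0.2, 90.3]
wrist_force: [0.6, 0.7, -0.7]
finger_gap: 0.0533
```

```bash
python3 -c "
from h import *
held(-.01,save='w11')
plan(615.5,48.3,22,90)"
```

```text
held: tool-x centre 0.7 mm span 53.4, top is 12.5 mm above TCP, tilt 1.4 -0.1 deg
t13.9 pos [606.2  57.9  68.7] off [-0.0098  0.0091  0.0467] rot [ 0.2 -0.2  0.3] rows>=1.0 F [ 0.2 -0.5 -0.6] gap 0.0532
```

>>> drive_tool(grip=[0,0,0,0,0], offset=[[-0.01,0.007,0.01],[-0.001,-0.001,0.014],[-0.001,-0.001,0.007],[0,0,0],[0,0,0]], rot=[[0,0,0.3],[0,0,0],[0,0,0],[0,0,0],[0,0,0]])

```text
time: 14.4
position: [0.6075, 0.0495, 0.0337]
eef_rot: [-179.9, -0.2, 90.4]
wrist_force: [-0.3, 0.1, -0.9]
finger_gap: 0.0534
```

```bash
python3 -c "
from h import *
plan(615.5,48.3,18,90)"
```

```text
t14.4 pos [607.5  49.5  33.7] off [-0.0013  0.008   0.0157] rot [-0.1 -0.2  0.4] rows>=0.4 F [-0.3  0.1 -0.9] gap 0.0534
```

>>> drive_tool(grip=[0,0,0,0,0], offset=[[-0.001,0.008,0],[0,0.001,0.003],[0,0,0.002],[0,0,0],[0,0,0]], rot=[[0,0,0.4],[0,0,0],[0,0,0],[0,0,0],[0,0,0]])

```text
time: 14.9
position: [0.6181, 0.0498, 0.0292]
eef_rot: [180.0, -0.3, 90.1]
wrist_force: [-0.7, -0.3, -0.3]
finger_gap: 0.0531
```

```bash
python3 -c "
from h import *
plan(615.5,48.3,18,90)"
```

```text
t14.9 pos [618.1  49.8  29.2] off [-0.0015 -0.0026  0.0112] rot [ 0.  -0.3  0.1] rows>=0.2 F [-0.7 -0.3 -0.3] gap 0.0531
```

>>> drive_tool(grip=[0,0,0,0,0], offset=[[-0.002,-0.003,0],[0,0,0.004],[0,0,0.003],[0,0,0.001],[0,0,0]], rot=[[0,0,0],[0,0,0],[0,0,0],[0,0,0],[0,0,0]])

```text
time: 15.4
position: [0.6145, 0.0473, 0.0207]
eef_rot: [180.0, -0.3, 90.0]
wrist_force: [0.1, 0.0, -0.4]
finger_gap: 0.0532
```

```bash
python3 -c "
from h import *
plan(615.5,48.3,18,90)"
```

```text
t15.4 pos [614.5  47.3  20.7] off [0.001  0.0009 0.0027] rot [ 0.  -0.3  0. ] rows>=0.1 F [ 0.1  0.  -0.4] gap 0.0532
```

>>> drive_tool(grip=[0,0,0.7,0.7,0.7], offset=[[0.001,0.001,0.002],[0,0,0.001],[0,0,0],[0,0,-0.002],[0,0,-0.02]], rot=[[0,0,0],[0,0,0],[0,0,0],[0,0,0],[0,0,0]])

```text
time: 15.9
position: [0.6139, 0.0484, 0.038]
eef_rot: [-179.8, -0.3, 90.1]
wrist_force: [0.0, -0.3, -0.7]
finger_gap: 0.0598
```

>>> drive_tool(grip=[0.7,1,1,1,1], offset=[[0,0,-0.04],[0.03,-0.02,-0.04],[0.035,-0.035,0],[0.035,-0.035,0],[0.035,-0.035,0]], rot=[[0,0,0],[0,0,0],[0,0,0],[0,0,0],[0,0,0]])

```text
time: 16.4
position: [0.497, 0.1784, 0.1229]
eef_rot: [179.5, -0.3, 89.1]
wrist_force: [0.1, 0.9, -0.6]
finger_gap: 0.0853
```

```bash
python3 -c "
from h import *
whites('w12');seated()
plan(413,325,60,90)"
```

```text
t16.40 pos [0.497  0.1784 0.1229] rot [179.51  -0.27  89.11] F [ 0.1  0.9 -0.6] gap 0.0853 q [  5.  26. -34. 112.  20.  47. -41.]
px(626,426) c(779.8,-13.1) 33.7x72.0 a16.0 fill0.49
px(633,374) c(775.4,46.9) 41.7x13.8 a88.0 fill0.65
px(354,357) c(529.1,71.1) 46.3x8.9 a0.7 fill0.82
px(304,366) c(486.4,62.0) 5.9x39.6 a0.2 fill0.78
px(601,350) c(746.5,62.7) 61.6x42.7 a87.3 fill0.30
px(334,330) c(514.1,94.3) 62.3x18.7 a2.8 fill0.33
px(395,327) c(562.0,100.3) 6.7x30.8 a88.9 fill0.69
px(500,338) c(641.6,75.0) 56.0x53.0 a90.0 fill0.17
px(608,224) c(717.1,185.1) 37.5x27.5 a71.0 fill0.48
px(518,10) c(622.5,321.2) 18.3x54.4 a89.3 fill0.56
px(175,19) c(413.1,320.4) 24.9x36.4 a89.3 fill0.83
seated? ztop 30.8
px(362,390) c(528.6,51.9) 48.7x45.9 a89.6 fill0.97
t16.5 pos [491.8 183.9 122.7] off [ 0.1404 -0.0795  0.0632] rot [ 0.3 -0.4 -0.2] rows>=3.5 F [1.4 0.9 0.2] gap 0.0859
```

View pics/w12.png

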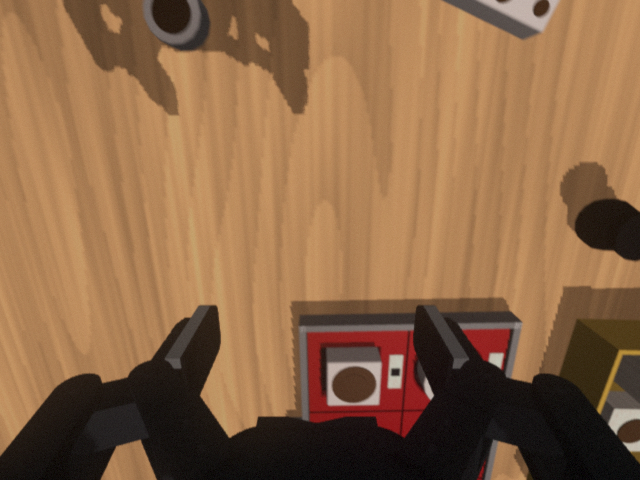

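Square large is still seated at (353,380). Round large is in its pocket but partly hidden behind a finger at (440,375). Round small is cut off at the top edge, at (172,15), so I'll move closer.

>>> drive_tool(grip=[1,1,0.8,0.75,0.75], offset=[[0.036,-0.028,0.01],[0.036,-0.026,0.02],[0.034,-0.02,0.02],[0.02,0,0],[0,0,0]], rot=[[0.3,0,-0.2],[0,0,0],[0,0,0],[0,0,0],[0,0,0]])

```text
time: 17.0
position: [0.4209, 0.3114, 0.0751]
eef_rot: [179.7, -0.5, 90.1]
wrist_force: [0.3, -0.3, 0.3]
finger_gap: 0.0639
```

```bash
python3 -c "
from h import *
whites('w13')
plan(413,325,10,90)"
```

```text
t17.00 pos [0.4209 0.3114 0.0751] rot [179.65  -0.47  90.06] F [ 0.3 -0.3  0.3] gap 0.0639 q [-12.  30. -34. 114.  24.  42. -60.]
px(355,306) c(447.5,280.1) 34.7x36.8 a0.8 fill0.78
px(611,216) c(601.4,341.1) 22.0x49.4 a67.6 fill0.78
t17.1 pos [420.5 309.4  74.6] off [ 0.0152 -0.0078  0.0647] rot [ 0.3 -0.4  0. ] rows>=1.3 F [-0.6 -0.3 -0.2] gap 0.0637
```

View pics/w13.png

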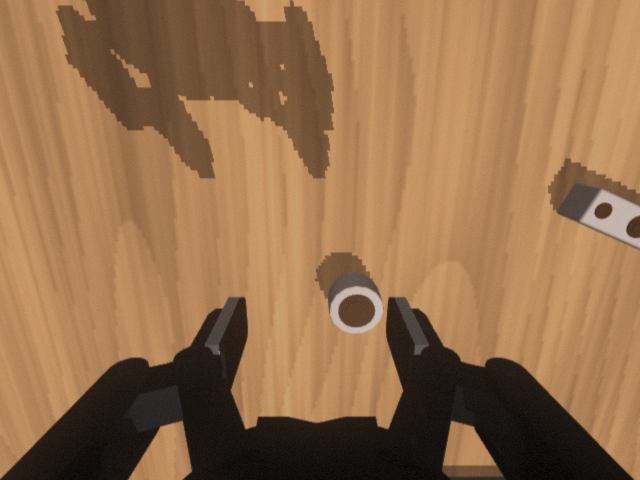

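Round small has been knocked to about (447.5, 280), at px (356,309), and is still face up. I'll re-aim there.

>>> drive_tool(grip=[0.75,0.75,0.75,0.75], offset=[[-0.028,0.027,0.005],[0,0,0],[0,0,0],[0,0,0]], rot=[[0.3,-0.3,0],[0,0,0],[0,0,0],[0,0,0]])

```text
time: 17.45
position: [0.4506, 0.2756, 0.07]
eef_rot: [180.0, 0.1, 89.8]
wrist_force: [0.6, -1.2, 0.3]
finger_gap: 0.0641
```

```bash
python3 -c "
from h import *
whites('w14')
plan(447.5,280.1,10,90)"
```

```text
t17.45 pos [0.4506 0.2756 0.07  ] rot [1.7996e+02 1.3000e-01 8.9750e+01] F [ 0.6 -1.2  0.3] gap 0.0641 q [ -8.  31. -33. 113.  25.  43. -56.]
px(473,471) c(570.7,103.1) 6.4x45.6 a89.8 fill0.75
px(311,259) c(447.8,279.7) 35.8x34.6 a89.8 fill0.78
px(598,160) c(609.2,337.4) 22.5x63.9 a67.6 fill0.83
t17.5 pos [450.3 275.9  70.1] off [ 0.0043 -0.0029  0.0601] rot [ 0.   0.1 -0.2] rows>=1.2 F [ 0.3 -0.7 -0.2] gap 0.0639
```

>>> drive_tool(grip=[0.75,0.75,0.75,0.75,0.75], offset=[[0.004,-0.003,0.018],[0.001,-0.001,0.018],[0.001,-0.002,0.014],[0,0,0.004],[0,0,0]], rot=[[0,0,0],[0,0,0],[0,0,0],[0,0,0],[0,0,0]])

```text
time: 18.0
position: [0.445, 0.282, 0.0158]
eef_rot: [179.8, 0.1, 89.7]
wrist_force: [0.8, 0.3, 0.7]
finger_gap: 0.0639
```

```bash
python3 -c "
from h import *
plan(447.6,279.8,10,90)"
```

```text
t18.0 pos [445.  282.   15.8] off [-0.0021  0.0026  0.0058] rot [ 0.2  0.1 -0.3] rows>=0.1 F [0.8 0.3 0.7] gap 0.0639
```

>>> drive_tool(grip=[0.75,0.75,0,0,0], offset=[[-0.002,0.002,0.004],[0,0,0.003],[0,0,0],[0,0,0],[0,0,0]], rot=[[0,0,0],[0,0,0],[0,0,0],[0,0,0],[0,0,0]])

```text
time: 18.5
position: [0.4486, 0.2805, 0.0102]
eef_rot: [179.6, -0.0, 89.7]
wrist_force: [-0.2, 0.2, -0.2]
finger_gap: 0.0337
```

>>> drive_tool(grip=[0,0], offset=[[0,0,0],[0,0,0]], rot=[[0,0,0],[0,0,0]])

```text
time: 18.7
position: [0.4489, 0.2806, 0.0106]
eef_rot: [179.6, -0.0, 89.7]
wrist_force: [0.3, 0.4, 0.3]
finger_gap: 0.033
```

```bash
python3 -c "
from h import *
held(-.01,save='w15')
plan(527.5,-41,65,90)"
```

```text
held: tool-x centre -1.5 mm span 34.3, top is 12.0 mm above TCP, tilt 2.5 0.0 deg
t18.8 pos [448.9 280.6  10.6] off [-0.3212  0.0805 -0.054 ] rot [ 0.4 -0.  -0.3] rows>=6.7 F [ 0.4 -0.9  0.3] gap 0.033
```

>>> drive_tool(grip=[0,0,0,0,0], offset=[[0,0,-0.028],[0,0,-0.028],[-0.038,0.01,0],[-0.042,0.011,0],[-0.042,0.011,0]], rot=[[0.3,0,-0.3],[0,0,0],[0,0,0],[0,0,0],[0,0,0]])

```text
time: 19.25
position: [0.48, 0.1649, 0.0691]
eef_rot: [179.9, -0.4, 90.9]
wrist_force: [0.1, 1.9, -0.2]
finger_gap: 0.0333
```

>>> drive_tool(grip=[0,0,0,0,0], offset=[[-0.042,0.011,0],[-0.042,0.011,0],[-0.042,0.011,0],[-0.04,0.009,0],[0,0,0]], rot=[[0,0,0],[0,0,0],[0,0,0],[0,0,0],[0,0,0]])

```text
time: 19.75
position: [0.5273, -0.0151, 0.0685]
eef_rot: [179.7, -0.1, 90.4]
wrist_force: [-0.1, -0.5, -1.3]
finger_gap: 0.0331
```

```bash
python3 -c "
from h import *
held(-.01,save='w16');labels()
plan(527.5,-39.6,65,90)"
```

```text
held: tool-x centre -1.5 mm span 34.4, top is 12.1 mm above TCP, tilt 2.5 0.0 deg
px(512,305) c(655.5,-41.1) 36.2x12.2 a89.9 fill0.94
px(379,291) c(567.5,-32.5) 11.9x18.6 a0.2 fill0.77
px(544,166) c(655.8,48.3) 12.8x35.9 a0.1 fill0.66
px(388,164) c(567.5,48.5) 12.0x35.7 a0.0 fill0.95
px(444,133) c(597.4,66.2) 29.2x6.4 a48.8 fill0.24
px(477,77) c(610.8,94.3) 110.5x2.5 a0.0 fill0.76
t19.9 pos [526.3  -8.7  68.7] off [-0.0309  0.0008  0.0035] rot [ 0.2 -0.4  0.8] rows>=0.6 F [ 0.1  0.7 -0.2] gap 0.0336
```

>>> drive_tool(grip=[0,0,0,0,0], offset=[[-0.031,0.001,0.005],[0,0,0],[-0.002,0,0.012],[0,0,0.01],[0,0,0]], rot=[[0,0,0.8],[0,0,0],[0,0,0],[0,0,0],[0,0,0]])

```text
time: 20.35
position: [0.5271, -0.0336, 0.0398]
eef_rot: [179.7, -0.6, 90.6]
wrist_force: [-0.3, -0.8, 0.2]
finger_gap: 0.0333
```

```bash
python3 -c "
from h import *
plan(527.5,-39.6,19,90)"
```

```text
t20.4 pos [527.1 -33.6  39.8] off [-0.0062  0.0002  0.0208] rot [ 0.3 -0.6  0.6] rows>=0.4 F [-0.3 -0.8  0.2] gap 0.0333
```

>>> drive_tool(grip=[0,0,0,0,0], offset=[[-0.006,0,0],[-0.001,0,0.005],[-0.001,0,0.005],[0,0,0],[0,0,0]], rot=[[0.2,-0.5,0.6],[0,0,0],[0,0,0],[0,0,0],[0,0,0]])

```text
time: 20.85
position: [0.5268, -0.0395, 0.0283]
eef_rot: [-180.0, -0.1, 90.2]
wrist_force: [-0.4, 0.1, -0.2]
finger_gap: 0.0336
```

```bash
python3 -c "
from h import *
plan(527.5,-39.6,19,90)"
```

```text
t20.9 pos [526.8 -39.5  28.3] off [-0.0001  0.0007  0.0093] rot [-0.  -0.1  0.2] rows>=0.2 F [-0.4  0.1 -0.2] gap 0.0336
```

>>> drive_tool(grip=[0,0,0,0,0], offset=[[0,0.001,0.003],[0,0,0.003],[-0.001,0,0.002],[0,0,0],[0,0,0]], rot=[[0,0,0],[0,0,0],[0,0,0],[0,0,0],[0,0,0]])

```text
time: 21.35
position: [0.5281, -0.0407, 0.0199]
eef_rot: [180.0, -0.1, 90.2]
wrist_force: [0.5, -0.4, -0.1]
finger_gap: 0.0333
```

```bash
python3 -c "
from h import *
plan(527.5,-39.6,19,90)"
```

```text
t21.4 pos [528.1 -40.7  19.9] off [ 0.0011 -0.0006  0.0009] rot [ 0.  -0.1  0.2] rows>=0.0 F [ 0.5 -0.4 -0.1] gap 0.0333
```

>>> drive_tool(grip=[0,0.5,0.5,0.5,0.5], offset=[[0.001,0,0.001],[0,0,0],[0,0,-0.002],[0,0,-0.02],[0,0,-0.04]], rot=[[0,0,0],[0,0,0],[0,0,0],[0,0,0],[0,0,0]])

```text
time: 21.85
position: [0.5242, -0.0396, 0.0782]
eef_rot: [-179.5, -0.2, 90.2]
wrist_force: [1.1, -0.4, -0.2]
finger_gap: 0.0426
```

>>> drive_tool(grip=[0.6,0.6,0.6,0.6,0.6], offset=[[0.03,0.01,-0.035],[0.045,0.015,0],[0.045,0.015,0],[0.045,0.015,0],[0.045,0.015,0]], rot=[[0,0,0],[0,0,0],[0,0,0],[0,0,0],[0,0,0]])

```text
time: 22.35
position: [0.6015, 0.1645, 0.1213]
eef_rot: [179.9, 0.2, 89.1]
wrist_force: [1.7, 0.2, 0.1]
finger_gap: 0.051
```

```bash
python3 -c "
from h import *
whites('w17');seated()
plan(615,335,60,67.6)"
```

```text
t22.35 pos [0.6015 0.1645 0.1213] rot [179.95   0.2   89.09] F [1.7 0.2 0.1] gap 0.051 q [  6.  35. -33.  98.  23.  54. -37.]
px(471,467) c(749.4,-72.7) 34.8x7.6 a87.4 fill0.77
px(449,448) c(725.6,-49.4) 58.7x6.7 a87.7 fill0.76
px(595,389) c(845.3,15.5) 98.9x12.0 a87.0 fill0.77
px(521,360) c(775.2,49.8) 36.2x8.9 a88.1 fill0.77
px(333,344) c(614.5,69.5) 51.3x20.9 a6.2 fill0.31
px(536,326) c(790.4,76.7) 30.1x124.5 a89.1 fill0.23
px(191,327) c(504.8,80.2) 44.8x39.7 a89.1 fill0.22
px(292,314) c(580.6,99.1) 6.5x47.2 a89.1 fill0.78
px(346,314) c(625.7,99.4) 6.5x39.7 a89.1 fill0.82
px(475,206) c(717.1,186.7) 37.2x22.5 a62.6 fill0.39
seated? ztop 29.7
px(254,386) c(548.7,48.2) 42.1x9.4 a86.6 fill0.63
seated? ztop 30.8
px(332,381) c(616.4,51.3) 58.1x54.5 a89.5 fill0.78
t22.4 pos [601.2 173.9 122.1] off [0.1609 0.0128 0.0628] rot [ 0.1 -0.3 22.1] rows>=3.5 F [-1.6  0.1 -0.5] gap 0.0514
```

View pics/w17.png

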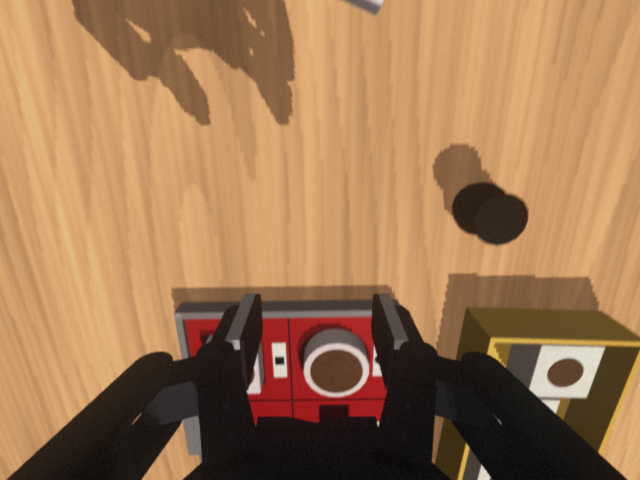

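>>> drive_tool(grip=[0.6,0.6,0.6,0.6,0.6], offset=[[0.035,0.003,0.012],[0.035,-0.002,0.012],[0.035,-0.006,0.012],[0.01,-0.003,0],[0,0,0]], rot=[[0,0,7],[0,0,7],[0,0,7],[0,0,0],[0,0,0]])

```text
time: 22.95
position: [0.612, 0.2935, 0.0856]
eef_rot: [179.9, -0.3, 68.0]
wrist_force: [1.0, -0.1, -0.2]
finger_gap: 0.0511
```

```bash
python3 -c "
from h import *
whites('w18')
plan(615,335,60,67.6)"
```

```text
t22.95 pos [0.612  0.2935 0.0856] rot [179.89  -0.29  67.97] F [ 1.  -0.1 -0.2] gap 0.0511 q [ -9.  41. -27.  90.  22.  53. -66.]
px(619,459) c(774.9,33.8) 32.9x7.5 a87.8 fill0.62
px(604,414) c(768.3,88.4) 16.5x56.1 a88.1 fill0.79
px(516,327) c(722.2,191.4) 37.4x26.3 a25.3 fill0.49
px(294,195) c(616.0,335.6) 22.3x69.5 a68.0 fill0.96
t23.0 pos [611.6 292.8  85.5] off [ 0.0403 -0.0128  0.0257] rot [ 0.1 -0.3  0.3] rows>=1.0 F [-0.2  0.5 -0.5] gap 0.0512
```

The bar's long axis runs at about 158°, so the jaws need yaw of about 158°. I'll turn in place above the bench.

>>> drive_tool(grip=[0.5,0.5,0.5,0.5,0.5], offset=[[0,0,0],[0,0,0],[0,0,0],[0,0,0],[0,0,0]], rot=[[0,0,-8.5],[0,0,-8.5],[0,0,-8.5],[0,0,-8.5],[0,0,-8.5]])

```text
time: 23.5
position: [0.6147, 0.2805, 0.0876]
eef_rot: [179.7, 0.3, 111.0]
wrist_force: [-0.2, 0.8, -0.2]
finger_gap: 0.0428
```

>>> drive_tool(grip=[0.5,0.5,0.5,0.5,0.5], offset=[[0,0,0],[0,0,0],[0,0,0],[0,0,0],[0,0,0]], rot=[[0,0,-8.5],[0,0,-8.5],[0,0,-8.5],[0,0,-8.5],[0,0,-4]])

```text
time: 24.0
position: [0.6193, 0.2641, 0.0898]
eef_rot: [-179.7, 0.8, 149.5]
wrist_force: [-0.6, 0.5, -0.4]
finger_gap: 0.0428
```

```bash
python3 -c "
from h import *
plan(615.5,335.3,60,157.8)"
```

```text
t24.0 pos [619.3 264.1  89.8] off [0.0399 0.0596 0.0289] rot [-0.4  0.8 -8.3] rows>=1.5 F [-0.6  0.5 -0.4] gap 0.0428
```

>>> drive_tool(grip=[0.5,0.5,0.5,0.5,0.5], offset=[[0,0,0],[0.01,0.03,0.008],[0.015,0.033,0.008],[0,0,0],[0,0,0]], rot=[[0,0.5,-7],[0,0,-1],[0,0,0],[0,0,0],[0,0,0]])

```text
time: 24.5
position: [0.6278, 0.3148, 0.0741]
eef_rot: [-179.2, 0.7, 157.3]
wrist_force: [-0.5, -0.1, -0.4]
finger_gap: 0.0424
```

```bash
python3 -c "
from h import *
plan(615.5,335.3,60,157.8);whites('w19');plan(615.5,335.3,10,157.8)"
```

```text
t24.5 pos [627.8 314.8  74.1] off [0.0194 0.0143 0.0136] rot [-0.8  0.7 -0.5] rows>=0.6 F [-0.5 -0.1 -0.4] gap 0.0424
t24.50 pos [0.6278 0.3148 0.0741] rot [-179.17    0.71  157.27] F [-0.5 -0.1 -0.4] gap 0.0424 q [ -1.  50. -45.  86.  39.  61.  11.]
px(5,379) c(629.0,72.7) 9.8x41.3 a49.9 fill0.68
px(34,385) c(642.0,89.9) 52.9x110.2 a49.9 fill0.13
px(341,227) c(614.5,335.5) 21.8x69.6 a67.7 fill0.98
t24.6 pos [627.3 315.3  74.1] off [0.0194 0.0148 0.0637] rot [-0.8  0.7 -0.5] rows>=1.4 F [0.  0.2 0.2] gap 0.043
```

View pics/w19.png

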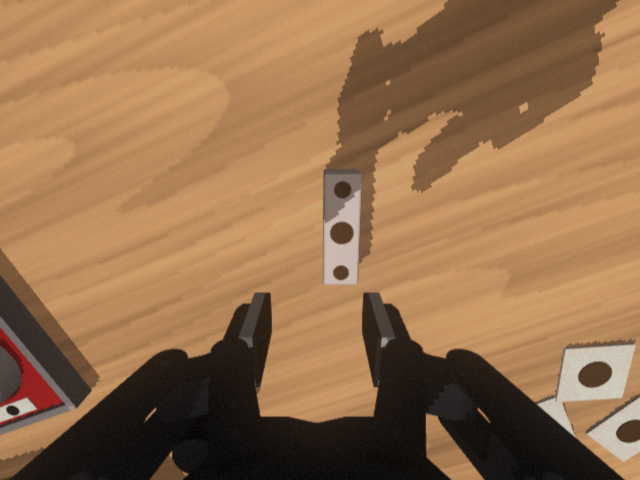

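>>> drive_tool(grip=[0.5,0.5,0.5,0.5,0.5], offset=[[0.02,0.015,0],[0,0,0],[0,0,0.018],[0,0,0.012],[0,0,0]], rot=[[-0.7,0.6,-0.5],[0,0,0],[0,0,0],[0,0,0],[0,0,0]])

```text
time: 25.05
position: [0.6144, 0.3345, 0.0423]
eef_rot: [-179.9, 0.1, 157.7]
wrist_force: [0.0, -0.5, -0.1]
finger_gap: 0.0426
```

```bash
python3 -c "
from h import *
plan(615,335.4,10,157.8)"
```

```text
t25.1 pos [614.4 334.5  42.3] off [-0.0002  0.0011  0.0323] rot [-0.1  0.1 -0.2] rows>=0.6 F [ 0.  -0.5 -0.1] gap 0.0426
```

>>> drive_tool(grip=[0.5,0.5,0.5,0.5,0.5], offset=[[0,0.001,0.012],[0,0,0.01],[0,0,0.005],[0,0,0.002],[0,0,0]], rot=[[0,0,0],[0,0,0],[0,0,0],[0,0,0],[0,0,0]])

```text
time: 25.55
position: [0.6141, 0.3345, 0.0086]
eef_rot: [-179.8, 0.0, 157.6]
wrist_force: [0.3, -0.1, -1.1]
finger_gap: 0.0428
```

```bash
python3 -c "
from h import *
plan(615,335.4,10,157.8)"
```

```text
t25.6 pos [614.1 334.5   8.6] off [-0.0005  0.0012 -0.0014] rot [-0.2  0.  -0.2] rows>=0.0 F [ 0.3 -0.1 -1.1] gap 0.0428
```

>>> drive_tool(grip=[0.5,0,0,0,0], offset=[[0,0.001,-0.002],[0,0,0],[0,0,0],[0,0,0],[0,0,0]], rot=[[0,0,0],[0,0,0],[0,0,0],[0,0,0],[0,0,0]])

```text
time: 26.05
position: [0.6157, 0.3364, 0.0129]
eef_rot: [-179.9, 0.1, 157.6]
wrist_force: [-0.6, -0.3, -0.6]
finger_gap: 0.0201
```

```bash
python3 -c "
from h import *
held(-.01,save='w20')
plan(615.5,-41,70,90)"
```

```text
held: tool-x centre -0.4 mm span 69.6, top is 10.5 mm above TCP, tilt 0.2 0.1 deg
t26.1 pos [615.7 336.4  12.9] off [-0.1437 -0.3491 -0.0564] rot [ 0.   0.1 67.6] rows>=7.9 F [-0.4 -0.4 -0.6] gap 0.0202
```

>>> drive_tool(grip=[0,0,0,0,0], offset=[[0,0,-0.03],[0,0,-0.03],[0,0,0],[0,0,0],[0,0,0]], rot=[[0,0,0],[0,0,8],[0,0,8.5],[0,0,8.5],[0,0,8.5]])

```text
time: 26.6
position: [0.615, 0.3359, 0.074]
eef_rot: [-179.9, 0.1, 123.5]
wrist_force: [0.2, 0.2, 0.3]
finger_gap: 0.0203
```

>>> drive_tool(grip=[0,0,0,0,0], offset=[[-0.01,-0.01,0],[-0.02,-0.01,0],[-0.03,-0.01,0],[-0.04,0,0],[-0.045,0,0]], rot=[[0,0,8.5],[0,0,8.5],[0,0,8.5],[0,0,6],[0,0,0]])

```text
time: 27.1
position: [0.6135, 0.1919, 0.0753]
eef_rot: [180.0, -0.4, 91.8]
wrist_force: [1.4, -0.0, 0.3]
finger_gap: 0.0202
```

```bash
python3 -c "
from h import *
held(-.012)
plan(615.5,-41,70,90)"
```

```text
held: tool-x centre -0.0 mm span 69.2, top is 10.4 mm above TCP, tilt 0.5 -0.8 deg
t27.1 pos [614.7 179.1  74. ] off [-0.22   -0.0042  0.0045] rot [-0.1  0.1  1.3] rows>=4.4 F [-0.4 -9.1 -2. ] gap 0.0205
```

>>> drive_tool(grip=[0,0,0,0,0], offset=[[-0.044,0,0],[-0.044,0,0],[-0.044,0,0],[-0.044,0,0],[-0.034,0,0]], rot=[[0,0,1.3],[0,0,0],[0,0,0],[0,0,0],[0,0,0]])

```text
time: 27.65
position: [0.6151, -0.0275, 0.0749]
eef_rot: [-180.0, -0.0, 90.3]
wrist_force: [0.2, -0.3, -0.4]
finger_gap: 0.02
```

>>> drive_tool(grip=[0,0], offset=[[0,0,0],[0,0,0]], rot=[[0,0,0],[0,0,0]])

```text
time: 27.85
position: [0.6148, -0.0366, 0.0744]
eef_rot: [-179.9, 0.2, 89.6]
wrist_force: [-0.5, 0.7, -0.6]
finger_gap: 0.0201
```

```bash
python3 -c "
from h import *
held(-.012,save='w21');labels()
plan(615.5,-41,20,90)"
```

```text
held: tool-x centre -0.0 mm span 69.4, top is 10.5 mm above TCP, tilt 0.5 -0.5 deg
px(241,264) c(567.4,-41.0) 35.5x11.9 a90.0 fill0.95
px(379,263) c(655.5,-41.1) 36.2x12.0 a89.9 fill0.95
px(229,114) c(567.3,48.4) 11.8x35.5 a0.1 fill0.94
px(388,114) c(655.4,48.4) 35.5x12.0 a89.9 fill0.95
px(331,19) c(623.4,94.6) 82.2x2.5 a0.1 fill0.77
t27.9 pos [614.9 -35.9  74.4] off [-0.0048  0.0007  0.0544] rot [-0.1  0.3 -0.3] rows>=1.1 F [-0.3  0.3 -0.8] gap 0.0203
```

View pics/w21.png

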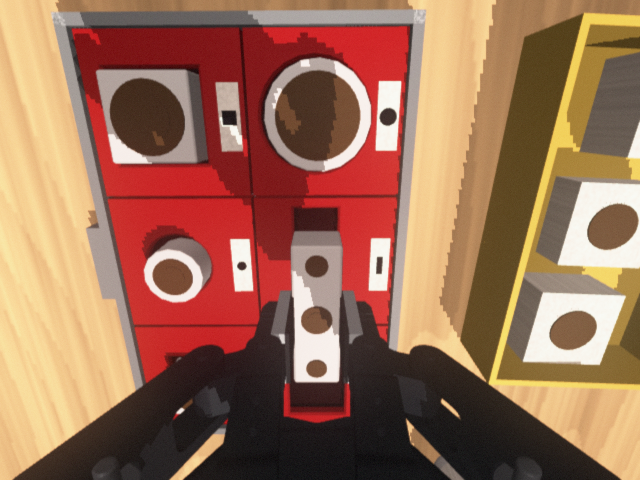

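Both large holders are seated at (148,117) and (318,115), and round small is in its pocket at (173,275). The bar is aligned over its own pocket, so I'll lower it.

>>> drive_tool(grip=[0,0,0,0,0], offset=[[-0.005,0.001,0],[-0.001,0,0.016],[-0.001,0,0.016],[0,0,0],[0,0,0]], rot=[[0,0,0],[0,0,0],[0,0,0],[0,0,0],[0,0,0]])

```text
time: 28.45
position: [0.6155, -0.0367, 0.0388]
eef_rot: [-179.9, 0.1, 90.3]
wrist_force: [0.0, -0.2, -0.8]
finger_gap: 0.0201
```

```bash
python3 -c "
from h import *
plan(615.5,-41,20,90)"
```

```text
t28.4 pos [615.5 -36.7  38.8] off [-0.0043  0.0001  0.0188] rot [-0.1  0.1  0.3] rows>=0.4 F [ 0.  -0.2 -0.8] gap 0.0201
```

>>> drive_tool(grip=[0,0,0,0,0], offset=[[-0.004,0,0],[-0.001,0,0.005],[-0.001,0,0.004],[0,0,0],[0,0,0]], rot=[[0,0,0.3],[0,0,0],[0,0,0],[0,0,0],[0,0,0]])

```text
time: 28.95
position: [0.6157, -0.0428, 0.0292]
eef_rot: [-179.9, 0.1, 90.0]
wrist_force: [-0.1, 0.5, 0.1]
finger_gap: 0.02
```

```bash
python3 -c "
from h import *
plan(615.5,-41,20,90)"
```

```text
t28.9 pos [615.7 -42.8  29.2] off [ 0.0018 -0.0001  0.0092] rot [-0.1  0.1 -0. ] rows>=0.2 F [-0.1  0.5  0.1] gap 0.02
```

>>> drive_tool(grip=[0,0,0,0,0], offset=[[0.002,0,0.002],[0,0,0.003],[0,0,0.002],[0,0,0],[0,0,0]], rot=[[0,0,0],[0,0,0],[0,0,0],[0,0,0],[0,0,0]])

```text
time: 29.45
position: [0.616, -0.0405, 0.0221]
eef_rot: [-179.9, 0.1, 90.0]
wrist_force: [0.8, -0.4, -0.8]
finger_gap: 0.0202
```

```bash
python3 -c "
from h import *
plan(615.5,-41,20,90)"
```

```text
t29.4 pos [616.  -40.5  22.1] off [-0.0005 -0.0005  0.0021] rot [-0.1  0.1 -0. ] rows>=0.0 F [ 0.8 -0.4 -0.8] gap 0.0202
```

>>> drive_tool(grip=[0,0,0.33,0.33,0.33], offset=[[0,0,0.002],[0,0,0],[0,0,0],[0,0,-0.002],[0,0,-0.02]], rot=[[0,0,0],[0,0,0],[0,0,0],[0,0,0],[0,0,0]])

```text
time: 29.95
position: [0.6139, -0.0405, 0.0401]
eef_rot: [-179.7, 0.1, 90.0]
wrist_force: [-0.5, 0.5, 0.3]
finger_gap: 0.028
```

>>> drive_tool(grip=[0.4,0.5,0.5,0.5,0.5], offset=[[0,0,-0.04],[0,-0.01,-0.045],[0,-0.02,-0.04],[0,-0.02,0],[0,0,0]], rot=[[0,0,0],[0,0,0],[0,0,0],[0,0,0],[0,0,0]])

```text
time: 30.45
position: [0.5651, -0.0398, 0.1729]
eef_rot: [-179.9, 0.1, 90.0]
wrist_force: [-0.7, 0.2, -1.4]
finger_gap: 0.0427
```

```bash
python3 -c "
from h import *
tcp();seated('w22')
c,p,d,W=tops('side',save='s2')"
```

```text
t30.45 pos [ 0.5651 -0.0398  0.1729] rot [-1.7989e+02  8.0000e-02  9.0000e+01] F [-0.7  0.2 -1.4] gap 0.0427 q [ 30.  27. -37. 104.  19.  56. -15.]
seated? ztop 30.6
px(283,313) c(533.8,-130.2) 22.7x33.8 a0.2 fill0.94
seated? ztop 30.9
px(275,222) c(529.3,-40.8) 35.1x35.3 a0.1 fill0.78
seated? ztop 30.4
px(375,220) c(616.2,-39.8) 69.6x22.5 a89.9 fill0.96
seated? ztop 31.3
px(270,112) c(529.1,48.8) 45.9x45.0 a0.1 fill0.98
seated? ztop 31.0
px(381,112) c(616.1,48.9) 55.0x54.6 a1.7 fill0.78
px(222,317) c(720.4,190.0) 37.9x34.8 a23.3 fill0.50
px(230,271) c(743.3,12.0) 243.1x112.4 a57.6 fill0.09
px(236,254) c(776.0,-34.6) 167.9x58.4 a85.8 fill0.30
px(213,246) c(840.3,-40.5) 172.7x34.3 a77.6 fill0.29
px(321,268) c(569.3,-34.9) 287.2x198.7 a90.0 fill0.91
px(392,223) c(430.4,-257.8) 45.6x68.8 a88.8 fill0.36
px(277,216) c(731.4,-223.4) 45.8x38.9 a12.9 fill0.45
px(341,206) c(577.0,-326.2) 109.1x115.3 a12.9 fill0.61
px(400,199) c(420.0,-405.4) 56.6x53.7 a0.8 fill0.53
```

View pics/w22.png

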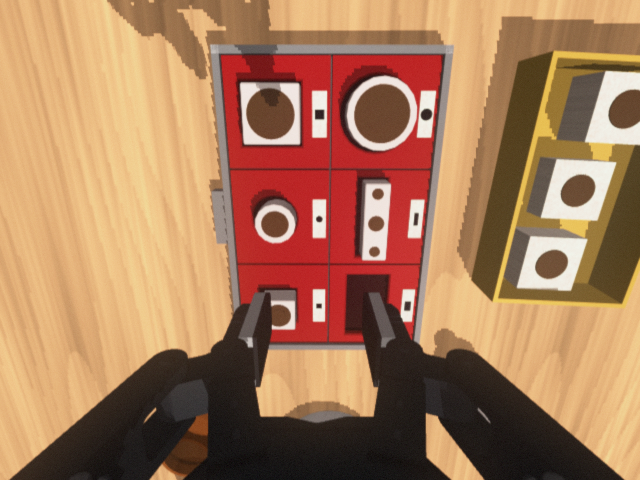

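View pics/s2.png

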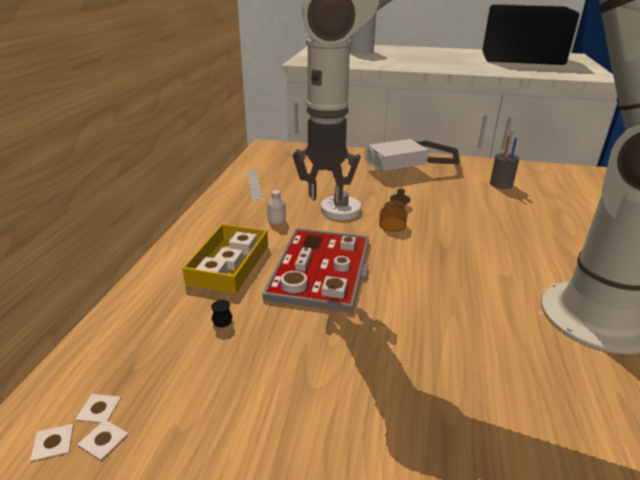

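All five holders are seated, with tops at 30.4–31.3 mm. The oblong pocket at (367,303) is empty, and the side view shows no loose holder left. Next is the stopper.

>>> drive_tool(grip=[0.5,0.5,0.5,0.5,0.5], offset=[[-0.038,-0.02,0],[-0.042,-0.025,-0.01],[-0.042,-0.025,-0.01],[-0.042,-0.025,0],[-0.042,-0.025,0]], rot=[[0,0,0],[0,0,0],[0,0,0],[0,0,0],[0,0,0]])

```text
time: 31.05
position: [0.4536, -0.243, 0.1898]
eef_rot: [179.7, -0.5, 91.1]
wrist_force: [0.5, -0.1, -0.1]
finger_gap: 0.0429
```

>>> drive_tool(grip=[0.5], offset=[[-0.02,0,0]], rot=[[0,0,0]])

```text
time: 31.15
position: [0.4502, -0.2684, 0.1886]
eef_rot: [179.9, -0.4, 90.7]
wrist_force: [0.4, 0.3, 0.3]
finger_gap: 0.0428
```

```bash
python3 -c "
from h import *
tcp();c,p,d=snap('wrist','w23');np.save('d23.npy',d);import pickle;pickle.dump(c,open('c23.pkl','wb'))
snap('scene','sc2')"
```

```text
t31.15 pos [ 0.4502 -0.2684  0.1886] rot [179.89  -0.44  90.67] F [0.4 0.3 0.3] gap 0.0428 q [ 57.  20. -35. 109.  13.  55.  17.]
```

View pics/w23.png

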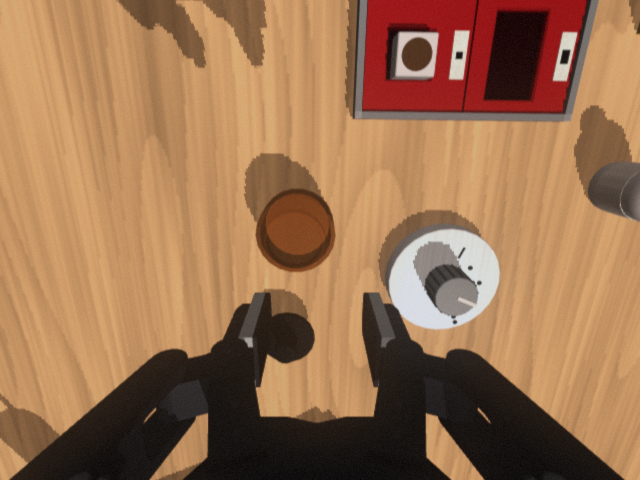

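View pics/sc2.png

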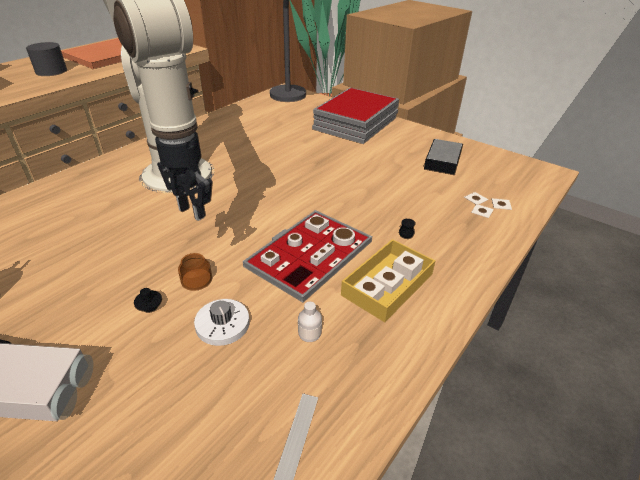

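```bash
python3 -c "
from h import *
import pickle
c=pickle.load(open('c23.pkl','rb'));d=np.load('d23.npy');p=cv2.imread('pics/w23.png');W=cloud(c,d)
def z(lo,hi,x0,x1,y0,y1,zz):
    m=(W[...,2]>lo)&(W[...,2]<hi)&(W[...,0]>x0)&(W[...,0]<x1)&(W[...,1]>y0)&(W[...,1]<y1)
    show(blobs(c,p,m,zz,20)); 
print('jar');z(.055,.064,.37,.5,-.34,-.2,.06)
print('flange');z(.02,.028,.36,.48,-.47,-.35,.024)
print('knob');z(.046,.054,.36,.48,-.47,-.35,.05)
print('collar');z(.047,.057,.52,.65,-.4,-.27,.0525)
print('base');z(.016,.057,.5,.66,-.42,-.25,.02)
"

```

```text
jar
px(294,240) c(432.0,-279.8) 53.0x53.3 a0.7 fill0.78
flange
px(288,337) c(427.0,-398.9) 57.9x46.9 a81.7 fill0.54
knob
px(285,352) c(421.6,-398.9) 22.2x20.6 a89.6 fill0.79
collar
px(455,294) c(578.4,-332.3) 41.5x40.7 a0.7 fill0.77
base
px(443,277) c(578.9,-333.0) 110.7x111.0 a54.5 fill0.78
```

```bash
python3 -c "
from h import *
plan(421.6,-399,100,90)"
```

```text
t31.2 pos [ 452.8 -268.1  188.7] off [-0.1313 -0.033   0.0875] rot [ 0.3 -0.5  0.6] rows>=3.2 F [0.3 0.5 0. ] gap 0.0423
```

>>> drive_tool(grip=[0.6,0.6,0.6,0.6,0.6], offset=[[-0.042,-0.011,0.01],[-0.042,-0.011,0.01],[-0.037,-0.01,0.02],[0,0,0.02],[0,0,0.02]], rot=[[0.3,-0.4,0.5],[0,0,0],[0,0,0],[0,0,0],[0,0,0]])

```text
time: 31.75
position: [0.4298, -0.3912, 0.1055]
eef_rot: [179.6, -0.1, 90.5]
wrist_force: [-0.1, 0.6, -0.7]
finger_gap: 0.0516
```

>>> drive_tool(grip=[0.6,0.6], offset=[[0,0,0],[0,0,0]], rot=[[0,0,0],[0,0,0]])

```text
time: 31.95
position: [0.4299, -0.3884, 0.1014]
eef_rot: [179.8, -0.5, 90.6]
wrist_force: [0.7, 0.1, 0.2]
finger_gap: 0.0509
```

```bash
python3 -c "
from h import *
tcp();c,p,d=snap('wrist','w24');W=cloud(c,d)
m=(W[...,2]>.045)&(W[...,2]<.054)&(W[...,0]>.36)&(W[...,0]<.48)&(W[...,1]>-.47)&(W[...,1]<-.35)
show(blobs(c,p,m,.05,20))
plan(421.6,-399,28,90)"
```

```text
t31.95 pos [ 0.4299 -0.3884  0.1014] rot [179.81  -0.47  90.62] F [0.7 0.1 0.2] gap 0.0509 q [ 62.  32. -29. 105.  19.  48.  24.]
px(301,280) c(421.5,-399.4) 20.8x22.0 a0.6 fill0.80
t32.0 pos [ 429.7 -388.1  101.4] off [-0.0114 -0.0084  0.0733] rot [ 0.2 -0.5  0.6] rows>=1.5 F [-0.9  0.1 -0.6] gap 0.0509
```

View pics/w24.png

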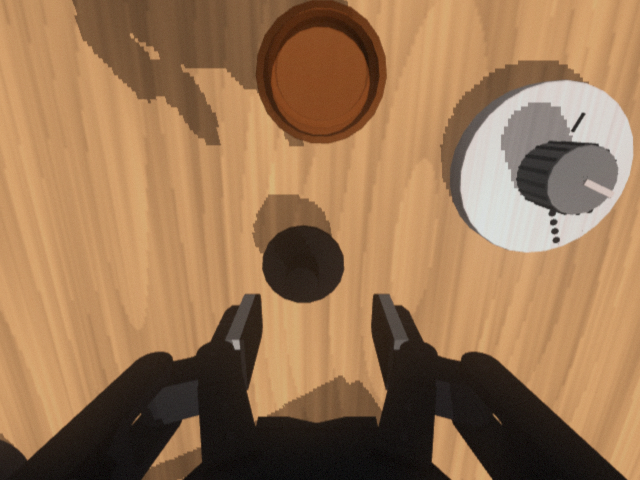

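>>> drive_tool(grip=[0.6,0.6,0.6,0.6,0.6], offset=[[-0.012,-0.008,0],[0,0,0],[0,0,0.02],[0,0,0.015],[0,0,0]], rot=[[0.2,-0.4,0.5],[0,0,0],[0,0,0],[0,0,0],[0,0,0]])

```text
time: 32.5
position: [0.4248, -0.4029, 0.0702]
eef_rot: [179.7, 0.3, 90.2]
wrist_force: [-0.3, 1.0, 0.5]
finger_gap: 0.0509
```

```bash
python3 -c "
from h import *
plan(421.5,-399.3,29,90)"
```

```text
t32.5 pos [ 424.8 -402.9   70.2] off [ 0.0038 -0.0035  0.0411] rot [0.3 0.3 0.2] rows>=0.8 F [-0.3  1.   0.5] gap 0.0509
```

>>> drive_tool(grip=[0.6,0.6,0.6,0.6,0.6], offset=[[0.004,-0.003,0.006],[0,-0.001,0.012],[0,-0.001,0.012],[0,0,0.004],[0,0,0]], rot=[[0.2,0.2,0.2],[0,0,0],[0,0,0],[0,0,0],[0,0,0]])

```text
time: 33.0
position: [0.4201, -0.3988, 0.0345]
eef_rot: [179.9, 0.2, 90.0]
wrist_force: [0.2, -0.0, 0.4]
finger_gap: 0.051
```

```bash
python3 -c "
from h import *
plan(421.5,-399.3,29,90)"
```

```text
t33.0 pos [ 420.1 -398.8   34.5] off [-0.0005  0.0014  0.0056] rot [ 0.1  0.2 -0. ] rows>=0.1 F [ 0.2 -0.   0.4] gap 0.051
```

>>> drive_tool(grip=[0.6,0.6,0,0,0], offset=[[0,0.001,0.005],[0,0,0],[0,0,0],[0,0,0],[0,0,0]], rot=[[0,0.1,0],[0,0,0],[0,0,0],[0,0,0],[0,0,0]])

```text
time: 33.5
position: [0.4219, -0.3992, 0.0296]
eef_rot: [179.8, 0.1, 90.0]
wrist_force: [-0.6, -0.7, -1.2]
finger_gap: 0.0199
```

>>> drive_tool(grip=[0,0,0,0,0], offset=[[0,0,0],[0,0,0],[0,0,-0.02],[0,0,-0.03],[0,0,-0.025]], rot=[[0,0,0],[0,0,0],[0,0,0],[0,0,0],[0,0,0]])

```text
time: 34.0
position: [0.4188, -0.3966, 0.1027]
eef_rot: [-179.8, -0.3, 90.0]
wrist_force: [0.1, -0.6, 0.2]
finger_gap: 0.0199
```

```bash
python3 -c "
from h import *
held(-.029,thick=.05,save='w25')
plan(432,-279.8,110,90)"
```

```text
held: tool-x centre -1.5 mm span 21.0, top is 20.4 mm above TCP, tilt 4.9 0.7 deg
t34.0 pos [ 420.9 -398.2  106.7] off [ 0.1184  0.0112 -0.0032] rot [ 0. -0.  0.] rows>=2.4 F [ 0.7 -0.9  1. ] gap 0.0197
```

View pics/w25.png

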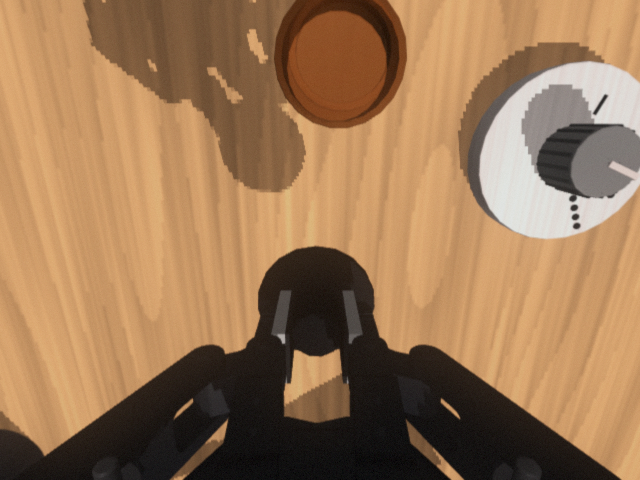

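>>> drive_tool(grip=[0,0,0,0,0], offset=[[0.035,0.003,-0.003],[0.042,0.004,0],[0.036,0.004,0],[0,0,0],[0,0,0]], rot=[[0,0,0],[0,0,0],[0,0,0],[0,0,0],[0,0,0]])

```text
time: 34.55
position: [0.4335, -0.2851, 0.1125]
eef_rot: [179.6, 0.3, 89.8]
wrist_force: [-0.3, -0.1, -0.4]
finger_gap: 0.0198
```

```bash
python3 -c "
from h import *
plan(432,-279,72,90)
held(-.029,thick=.05,save='w26')
plan(432,-279,72,90)"
```

```text
t34.5 pos [ 433.5 -285.1  112.5] off [ 0.0063 -0.0018  0.0405] rot [ 0.4  0.3 -0.2] rows>=0.8 F [-0.3 -0.1 -0.4] gap 0.0198
held: tool-x centre -1.5 mm span 20.9, top is 20.4 mm above TCP, tilt 4.6 0.2 deg
t34.6 pos [ 433.7 -284.6  112.5] off [ 0.0058 -0.002   0.0404] rot [ 0.4  0.3 -0.2] rows>=0.8 F [ 0.9  0.2 -0.4] gap 0.0201
```

View pics/w26.png

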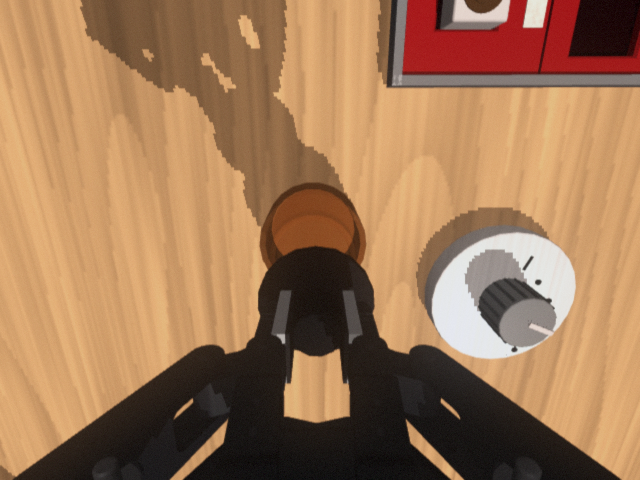

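>>> drive_tool(grip=[0,0,0,0,0], offset=[[0.006,-0.002,0],[0,0,0],[0,0,0.01],[0,0,0.008],[0,0,0]], rot=[[0.4,0.3,-0.2],[0,0,0],[0,0,0],[0,0,0],[0,0,0]])

```text
time: 35.1
position: [0.4305, -0.2821, 0.0923]
eef_rot: [-179.9, -0.0, 89.7]
wrist_force: [-0.4, -0.0, -0.7]
finger_gap: 0.02
```

```bash
python3 -c "
from h import *
plan(432,-278.5,72,90)"
```

```text
t35.1 pos [ 430.5 -282.1   92.3] off [0.0036 0.0016 0.0203] rot [-0.1 -0.  -0.3] rows>=0.4 F [-0.4 -0.  -0.7] gap 0.02
```

>>> drive_tool(grip=[0,0,0,0,0], offset=[[0.004,0.002,0],[0,0,0.005],[0,0,0.005],[0,0,0.003],[0,0,0]], rot=[[0,0,0],[0,0,0],[0,0,0],[0,0,0],[0,0,0]])

```text
time: 35.6
position: [0.4323, -0.2777, 0.0773]
eef_rot: [-179.9, -0.1, 89.7]
wrist_force: [0.7, -0.4, -1.1]
finger_gap: 0.0199
```

```bash
python3 -c "
from h import *
plan(432,-278.5,71,90)"
```

```text
t35.6 pos [ 432.3 -277.7   77.3] off [-0.0008 -0.0003  0.0063] rot [-0.1 -0.1 -0.3] rows>=0.1 F [ 0.7 -0.4 -1.1] gap 0.0199
```

>>> drive_tool(grip=[0,0,0,0,0], offset=[[-0.001,0,0.003],[0,0,0.002],[0,0,0.002],[0,0,0.001],[0,0,0]], rot=[[0,0,0],[0,0,0],[0,0,0],[0,0,0],[0,0,0]])

```text
time: 36.1
position: [0.4328, -0.279, 0.0718]
eef_rot: [-179.8, 0.1, 89.7]
wrist_force: [-0.4, -1.0, -1.1]
finger_gap: 0.0198
```

```bash
python3 -c "
from h import *
plan(432,-278.5,71,90);held(-.029,thick=.05,save='w27')"
```

```text
t36.1 pos [ 432.8 -279.    71.8] off [ 0.0005 -0.0008  0.0008] rot [-0.2  0.1 -0.3] rows>=0.0 F [-0.4 -1.  -1.1] gap 0.0198
held: tool-x centre -1.6 mm span 21.0, top is 20.4 mm above TCP, tilt 4.9 -0.0 deg
```

View pics/w27.png

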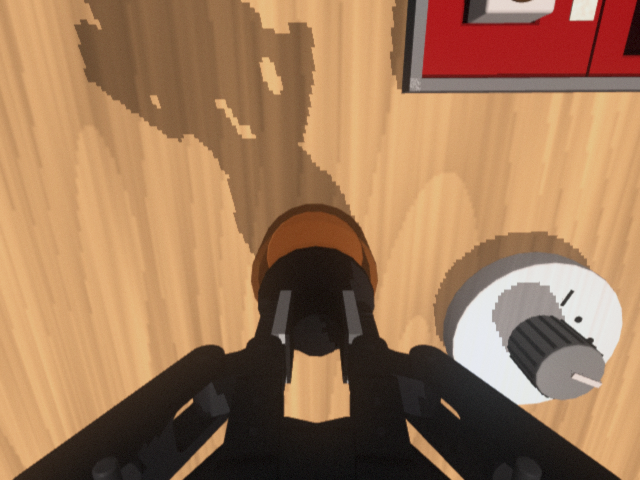

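```bash
python3 -c "
from h import *
for n,(u,v) in (('side',(397,205)),('scene',(196,270))):
    c,p,d=snap(n); q=p[v-45:v+45,u-60:u+60]; cv2.imwrite('pics/z_%s1.png'%n,cv2.resize(q,None,fx=5,fy=5,interpolation=cv2.INTER_CUBIC))
a=cv2.imread('pics/z_side1.png');b=cv2.imread('pics/z_scene1.png');cv2.imwrite('pics/z1.png',cv2.resize(np.vstack([a,b]),(400,600)))"
```

```text
(no output)
```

View pics/z1.png

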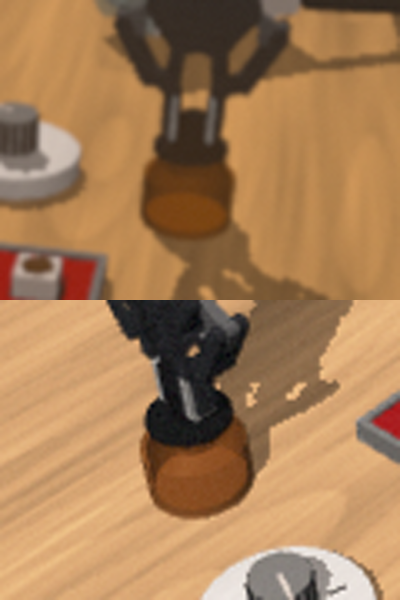

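Both views show the plug inside the mouth, with the flange almost at the rim. I'll press it gently home.

>>> drive_tool(grip=[0,0,0,0], offset=[[0,0,0.002],[0,0,0.002],[0,0,0.001],[0,0,0]], rot=[[0,0,0],[0,0,0],[0,0,0],[0,0,0]])

```text
time: 36.65
position: [0.4331, -0.2792, 0.0718]
eef_rot: [-179.7, 0.2, 89.7]
wrist_force: [0.5, -0.1, -0.5]
finger_gap: 0.0197
```

```bash
python3 -c "
from h import *
tcp()"
```

```text
t36.65 pos [ 0.4331 -0.2792  0.0718] rot [-179.74    0.25   89.67] F [ 0.5 -0.1 -0.5] gap 0.0197 q [ 53.  29. -29. 115.  21.  41.  11.]
```

>>> drive_tool(grip=[0.4,0.4,0.45,0.5,0.5], offset=[[0,0,0],[0,0,0],[0,0,-0.01],[0,0,-0.03],[0.02,0,-0.03]], rot=[[0,0,0],[0,0,0],[0,0,0],[0,0,0],[0,0,0]])

```text
time: 37.15
position: [0.4304, -0.2597, 0.1398]
eef_rot: [-179.4, -0.0, 89.4]
wrist_force: [0.3, 0.0, 1.5]
finger_gap: 0.0423
```

>>> drive_tool(grip=[0.7,0.7,0.7,0.7], offset=[[0.02,0.035,-0.03],[0.02,0.04,-0.02],[0,0.03,0],[0,0,0]], rot=[[0,0,0],[0,0,0],[0,0,0],[0,0,0]])

```text
time: 37.55
position: [0.5405, -0.2182, 0.1971]
eef_rot: [-179.7, 0.1, 89.4]
wrist_force: [-0.3, -0.9, 0.1]
finger_gap: 0.0595
```

```bash
python3 -c "
from h import *
tcp();c,p,d=snap('wrist','w28');W=cloud(c,d)
np.save('d28.npy',d);import pickle;pickle.dump(c,open('c28.pkl','wb'))
def z(lo,hi,x0,x1,y0,y1,zz):
    m=(W[...,2]>lo)&(W[...,2]<hi)&(W[...,0]>x0)&(W[...,0]<x1)&(W[...,1]>y0)&(W[...,1]<y1)
    print(np.nanmedian(W[m],0).round(4)); show(blobs(c,p,m,zz,20))
print('flange');z(.060,.074,.37,.5,-.34,-.2,.066)
print('knob');z(.082,.1,.37,.5,-.34,-.2,.092)
print('collar');z(.047,.057,.52,.65,-.4,-.27,.0525)
print('base');z(.016,.057,.5,.66,-.42,-.25,.02)
"
```

```text
t37.55 pos [ 0.5405 -0.2182  0.1971] rot [-1.797e+02  7.000e-02  8.938e+01] F [-0.3 -0.9  0.1] gap 0.0595 q [ 46.  26. -34. 100.  17.  59.   5.]
flange
[ 0.4392 -0.2719  0.0657]
px(199,292) c(433.9,-278.3) 59.4x54.7 a38.9 fill0.56
knob
[ 0.4352 -0.2786  0.0913]
px(190,305) c(435.8,-277.7) 27.4x20.9 a57.0 fill0.77
collar
[ 0.5798 -0.3321  0.0521]
px(357,332) c(579.8,-331.7) 40.5x41.3 a0.6 fill0.76
base
[ 0.5724 -0.3206  0.0199]
px(357,311) c(576.1,-331.3) 111.6x102.5 a69.9 fill0.71
```

View pics/w28.png

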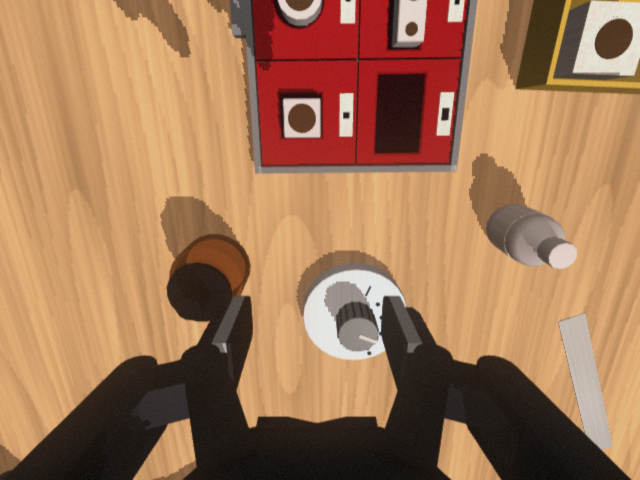

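The stopper is home: its flange top is at 65.7 mm (66 expected) and its knob top at 91.3 mm (92 expected). Now I'll read the dimmer marks.

```bash
python3 -c "
import cv2
p=cv2.imread('pics/w24.png');cv2.imwrite('pics/z2.png',cv2.resize(p[60:270,430:640],None,fx=2.8,fy=2.8,interpolation=cv2.INTER_CUBIC))
p=cv2.imread('pics/w23.png');cv2.imwrite('pics/z3.png',cv2.resize(p[220:340,380:510],None,fx=4.6,fy=4.6,interpolation=cv2.INTER_CUBIC))"
```

```text
(no output)
```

View pics/z2.png

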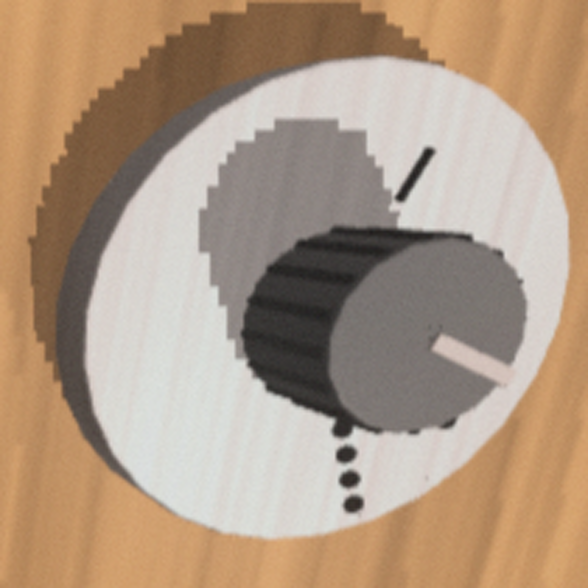

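View pics/z3.png

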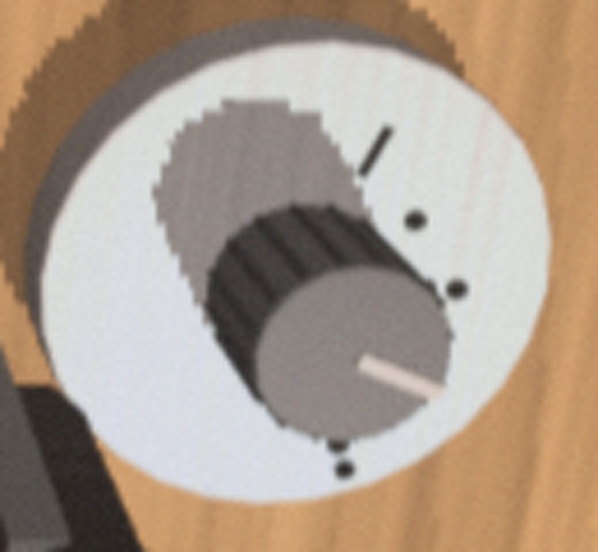

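```bash
python3 -c "
from h import *
import pickle
c=pickle.load(open('c23.pkl','rb'))
f=lambda q:[q[0]/4.6+380,q[1]/4.6+220]
C=np.array([578.8,-332.5])
for n,q,z in [('line',(390,128),.02),('line2',(363,175),.02),('dot1',(415,220),.02),('dot2in',(457,289),.02),('four',(344,469),.02)]:
    w=ray(c,f(q),z)[0,:2]*1000-C; print(n,w.round(1),np.degrees(np.arctan2(w[1],w[0])).round(1))
a=ray(c,f((362,362)),.0525)[0]*1000;b=ray(c,f((440,395)),.0525)[0]*1000
print(a.round(1),b.round(1)); w=b-a; print('ptr',np.degrees(np.arctan2(w[1],w[0])).round(1)); w=b[:2]-C; print('tip from C',np.degrees(np.arctan2(w[1],w[0])).round(1))
"
```

```text
line [17.1 33.8] 63.2
line2 [12.9 23.1] 60.8
dot1 [25.6 12.8] 26.6
dot2in [37.4 -3.4] -5.2
four [ 19.  -48.8] -68.8
[ 582.5 -336.6   52.5] [ 599.2 -343.8   52.5]
ptr -23.3
tip from C -29.0
```

>>> drive_tool(grip=[0.7,0.7,0.7,0.7,0.7], offset=[[-0.045,0.01,0],[-0.045,0.01,0],[-0.045,0.01,0],[-0.04,0.01,0],[0,0,0]], rot=[[0,0,0],[0,0,0],[0,0,0],[0,0,0],[0,0,0]])

```text
time: 38.1
position: [0.5715, -0.3972, 0.1948]
eef_rot: [-179.1, -0.1, 89.7]
wrist_force: [-0.1, -1.0, 0.1]
finger_gap: 0.0597
```

>>> drive_tool(grip=[0.7,0.7], offset=[[0,0,0],[0,0,0]], rot=[[0,0,0],[0,0,0]])

```text
time: 38.3
position: [0.5682, -0.3981, 0.1932]
eef_rot: [-178.9, -0.2, 89.5]
wrist_force: [-0.7, -0.4, -0.6]
finger_gap: 0.0601
```

```bash
python3 -c "
from h import *
import pickle
tcp();c,p,d=snap('wrist','w29');W=cloud(c,d);pickle.dump((c,d),open('c29.pkl','wb'))
def z(lo,hi,zz):
    m=(W[...,2]>lo)&(W[...,2]<hi)&(W[...,0]>.5)&(W[...,0]<.66)&(W[...,1]>-.42)&(W[...,1]<-.25)
    b=blobs(c,p,m,zz,50); show(b); return b
b=z(.047,.057,.0525);z(.016,.057,.02)
u,v=b[0][0].astype(int)
print(u,v)
x0=u-75;y0=max(v-75,0);cv2.imwrite('pics/z4.png',cv2.resize(p[y0:v+75,x0:u+75],None,fx=4,fy=4,interpolation=cv2.INTER_CUBIC));print(x0,y0)
"
```

```text
t38.30 pos [ 0.5682 -0.3981  0.1932] rot [-178.9    -0.2    89.45] F [-0.7 -0.4 -0.6] gap 0.0601 q [ 52.  37. -30.  83.  19.  67.  18.]
px(333,147) c(579.9,-334.4) 39.7x40.0 a89.5 fill0.76
px(332,141) c(579.9,-334.2) 110.3x110.3 a44.8 fill0.78
333 146
258 71
```

View pics/z4.png

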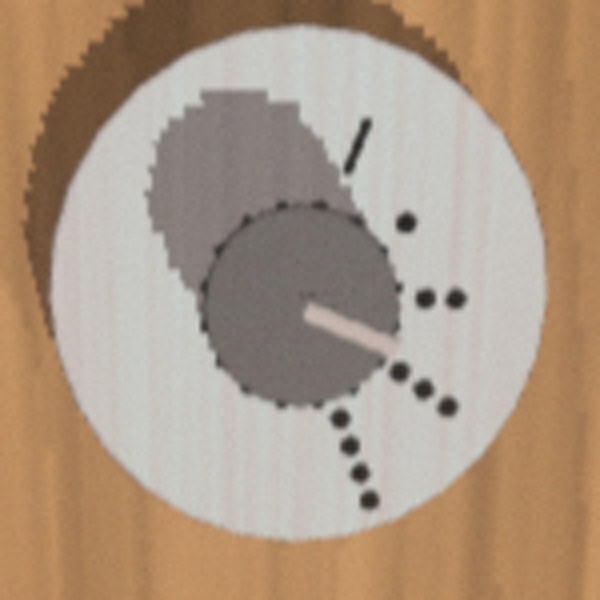

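```bash
python3 -c "
from h import *
import pickle
c,d=pickle.load(open('c29.pkl','rb'))
f=lambda q:[q[0]/4+258,q[1]/4+71]
C=np.array([579.9,-334.2])
A=lambda w:np.degrees(np.arctan2(w[1],w[0])).round(1)
for n,q,k in [('line',(369,120),0),('line',(347,173),0),('d1',(406,223),1),('d2',(425,298),2),('d2',(456,298),2),('d3',(400,371),3),('d3',(447,407),3),('d4',(340,419),4),('d4',(370,500),4)]:
    w=ray(c,f(q),.0201)[0,:2]*1000-C; print(n,w.round(1),A(w),'base x',A(w)-68.75+k*34.38)
a=ray(c,f((308,312)),.0525)[0,:2]*1000;b=ray(c,f((395,348)),.0525)[0,:2]*1000
print('ptr',A(b-a),'from collar centre',A(b-np.array([579.9,-334.4])))
plan(579.9,-334.2,100,90)"
```

```text
line [15.5 35.9] 66.6 base x -2.1500000000000057
line [11.  25.2] 66.4 base x -2.3499999999999943
d1 [24.1 14.8] 31.5 base x -2.8699999999999974
d2 [28.9 -1.2] -2.3 base x -2.289999999999992
d2 [35.8 -1.2] -2.0 base x -1.9899999999999949
d3 [ 23.8 -17.2] -35.8 base x -1.4099999999999824
d3 [ 34.8 -25.3] -36.1 base x -1.7099999999999795
d4 [ 10.4 -27.9] -69.6 base x -0.8299999999999841
d4 [ 17.7 -46.8] -69.3 base x -0.5300000000000011
ptr -22.2 from collar centre -24.2
t38.4 pos [ 568.3 -397.4  193.2] off [0.063  0.0128 0.0932] rot [-1.1 -0.2 -0.5] rows>=2.3 F [-0.8 -0.1  0.1] gap 0.0599
```

>>> drive_tool(grip=[0.75,0.75,0.75,0.75,0.75], offset=[[0.033,0.006,0.02],[0.031,0.006,0.03],[0,0,0.03],[0,0,0],[0,0,0]], rot=[[-1,0,-0.5],[0,0,0],[0,0,0],[0,0,0],[0,0,0]])

```text
time: 38.85
position: [0.5808, -0.3256, 0.1152]
eef_rot: [179.9, -0.2, 90.4]
wrist_force: [0.3, -0.3, 1.5]
finger_gap: 0.0643
```

```bash
python3 -c "
from h import *
plan(579.7,-333,60,90)
c,p,d=snap('wrist','w30');W=cloud(c,d)
m=(W[...,2]>.047)&(W[...,2]<.057)&(W[...,0]>.5)&(W[...,0]<.66)&(W[...,1]>-.42)&(W[...,1]<-.25)
show(blobs(c,p,m,.0525,50));plan(579.7,-333,60,90)"
```

```text
t38.9 pos [ 580.8 -325.6  115.2] off [-0.0076 -0.0012  0.0552] rot [ 0.1 -0.2  0.4] rows>=1.1 F [ 0.3 -0.3  1.5] gap 0.0643
px(314,267) c(579.9,-333.4) 39.7x41.4 a1.9 fill0.76
t38.9 pos [ 580.3 -326.1  115.1] off [-0.0071 -0.0008  0.0551] rot [ 0.1 -0.2  0.3] rows>=1.1 F [-0.5  0.5 -0.2] gap 0.0641
```

View pics/w30.png

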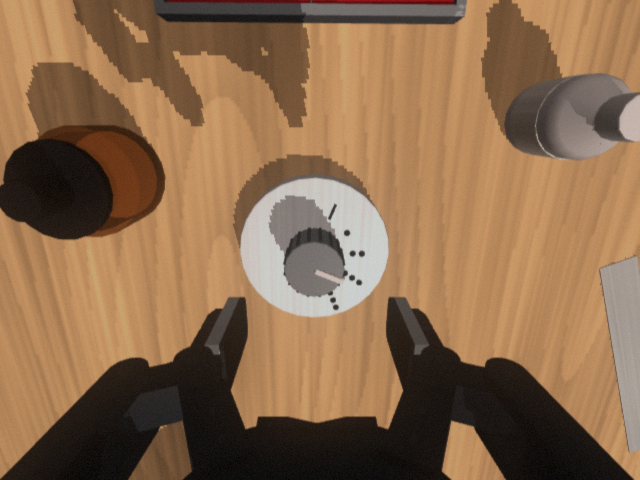

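>>> drive_tool(grip=[0.75,0.75,0.75,0.75,0.75], offset=[[-0.008,-0.001,0],[0,0,0.018],[0,0,0.018],[0,0,0.012],[0,0,0]], rot=[[0,0,0.3],[0,0,0],[0,0,0],[0,0,0],[0,0,0]])

```text
time: 39.4
position: [0.5806, -0.3391, 0.0672]
eef_rot: [179.6, 0.1, 89.8]
wrist_force: [-1.2, 0.0, 0.2]
finger_gap: 0.0638
```

```bash
python3 -c "
from h import *
plan(579.8,-333.2,29,90)"
```

```text
t39.4 pos [ 580.6 -339.1   67.2] off [ 0.006  -0.001   0.0382] rot [ 0.4  0.1 -0.2] rows>=0.8 F [-1.2  0.   0.2] gap 0.0638
```

>>> drive_tool(grip=[0.75,0.75,0.75,0.75,0.75], offset=[[0.006,-0.001,0],[0,0,0.014],[0,0,0.014],[0,0,0.005],[0,0,0]], rot=[[0.3,0,-0.2],[0,0,0],[0,0,0],[0,0,0],[0,0,0]])

```text
time: 39.9
position: [0.5794, -0.3317, 0.0304]
eef_rot: [-180.0, 0.0, 90.0]
wrist_force: [0.7, -0.1, -0.1]
finger_gap: 0.0641
```

```bash
python3 -c "
from h import *
plan(579.8,-333.2,29,90)"
```

```text
t39.9 pos [ 579.4 -331.7   30.4] off [-0.0015  0.0004  0.0014] rot [-0.  0.  0.] rows>=0.0 F [ 0.7 -0.1 -0.1] gap 0.0641
```

Well placed. I'll close on the collar and start turning.

>>> drive_tool(grip=[0.75,0,0,0,0], offset=[[-0.001,0,0.001],[0,0,0],[0,0,0],[0,0,0],[0,0,0]], rot=[[0,0,0],[0,0,0],[0,0,0],[0,0,0],[0,0,0]])

```text
time: 40.4
position: [0.5793, -0.3328, 0.03]
eef_rot: [-180.0, 0.0, 90.0]
wrist_force: [0.5, -0.1, -3.8]
finger_gap: 0.0382
```

>>> drive_tool(grip=[0,0,0,0,0], offset=[[0,0,0],[0,0,0],[0,0,0],[0,0,0],[0,0,0]], rot=[[0,0,-4],[0,0,-5],[0,0,-5],[0,0,-5],[0,0,-5]])

```text
time: 40.9
position: [0.5786, -0.333, 0.03]
eef_rot: [-179.9, -0.0, 114.8]
wrist_force: [-0.1, 0.4, -2.6]
finger_gap: 0.038
```

```bash
cat >> h.py <<'E'
def pointer(save='zp'):
    c,p,d=snap('wrist'); W=cloud(c,d)
    m=(W[...,2]>.047)&(W[...,2]<.058)&(abs(W[...,0]-.5798)<.024)&(abs(W[...,1]+.3335)<.024)
    hsv=cv2.cvtColor(p,cv2.COLOR_BGR2HSV)
    k=m&(p.min(-1)>150)
    v,u=np.nonzero(k); 
    if len(v)>5:
        w=ray(c,np.c_[u,v],.0525)[:,:2]*1000; mu=w.mean(0); 
        vx,vy,_,_=cv2.fitLine(w.astype(np.float32),cv2.DIST_L2,0,.01,.01).ravel()
        t=mu-np.array([579.8,-333.5])
        if vx*t[0]+vy*t[1]<0: vx,vy=-vx,-vy
        print('pointer n',len(v),'line',np.degrees(np.arctan2(vy,vx)).round(1),'centroid',np.degrees(np.arctan2(t[1],t[0])).round(1),mu.round(1))
    v,u=np.nonzero(m)
    if len(v): 
        a,b=int(u.mean()),int(v.mean());print(a-60,b-60); cv2.imwrite(f'pics/{save}.png',cv2.resize(p[max(b-60,0):b+60,max(a-60,0):a+60],None,fx=4,fy=4,interpolation=cv2.INTER_CUBIC))
E
python3 -c "
from h import *
tcp();pointer('zp1');plan(579.8,-333.2,29,146)"
```

```text
t40.90 pos [ 0.5786 -0.333   0.03  ] rot [-1.7989e+02 -1.0000e-02  1.1482e+02] F [-0.1  0.4 -2.6] gap 0.038 q [ 50.  46. -32.  93.  30.  50.  30.]
pointer n 350 line 8.3 centroid -12.1 [ 590.6 -335.8]
259 271
t41.0 pos [ 578.6 -333.    30. ] off [-0.0007  0.001   0.001 ] rot [ -0.1  -0.  -30.9] rows>=3.6 F [-0.5  0.9 -0.8] gap 0.0384
```

View pics/zp1.png

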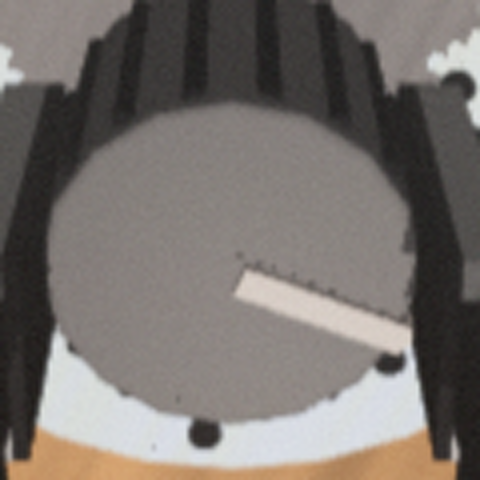

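>>> drive_tool(grip=[0,0,0,0,0], offset=[[0,0.001,0],[0,0,0],[0,0,0],[0,0,0],[0,0,0]], rot=[[0,0,-5],[0,0,-5],[0,0,-5],[0,0,-5],[0,0,-5]])

```text
time: 41.45
position: [0.578, -0.3334, 0.03]
eef_rot: [-179.8, -0.1, 140.3]
wrist_force: [0.2, 1.2, -1.0]
finger_gap: 0.0382
```

>>> drive_tool(grip=[0,0,0], offset=[[0,0,0],[0,0,0],[0,0,0]], rot=[[0,0,-5],[0,0,-1],[0,0,0]])

```text
time: 41.75
position: [0.5778, -0.3336, 0.03]
eef_rot: [-179.9, -0.2, 146.3]
wrist_force: [0.1, 0.1, -2.4]
finger_gap: 0.038
```

```bash
python3 -c "
from h import *
tcp();pointer('zp2')"
```

```text
t41.75 pos [ 0.5778 -0.3336  0.03  ] rot [-1.7986e+02 -1.7000e-01  1.4627e+02] F [ 0.1  0.1 -2.4] gap 0.038 q [ 54.  49. -39.  93.  37.  53.  58.]
pointer n 332 line 37.0 centroid 21.3 [ 589.2 -329.8]
254 271
```

View pics/zp2.png

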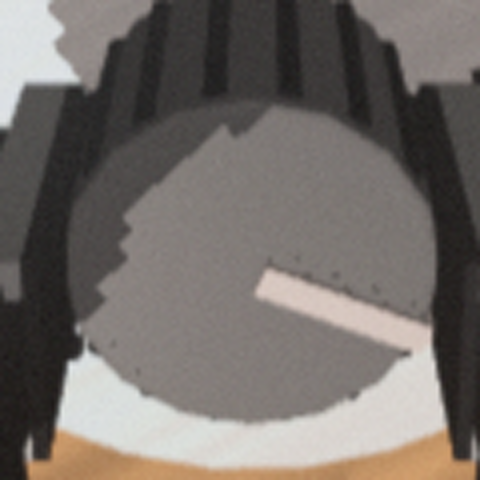

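>>> drive_tool(grip=[0.7,0.7,0.7,0.7,0.7], offset=[[0,0,0],[0,0,0],[0,0,-0.02],[0,0,-0.04],[-0.02,0,-0.04]], rot=[[0,0,0],[0,0,0],[0,0,0],[0,0,0],[0,0,0]])

```text
time: 42.3
position: [0.5901, -0.3424, 0.1291]
eef_rot: [-179.7, -0.8, 146.1]
wrist_force: [1.6, -0.8, -0.1]
finger_gap: 0.0599
```

>>> drive_tool(grip=[0.7,0.7,0.7,0.7], offset=[[-0.02,0,-0.04],[-0.02,0,-0.02],[0,0,0],[0,0,0]], rot=[[0,0,0],[0,0,0],[0,0,0],[0,0,0]])

```text
time: 42.7
position: [0.6308, -0.3672, 0.2063]
eef_rot: [-179.9, 0.2, 146.0]
wrist_force: [0.0, 0.2, -0.5]
finger_gap: 0.0595
```

```bash
python3 -c "
from h import *
import pickle
tcp();c,p,d=snap('wrist','w31');W=cloud(c,d);pickle.dump((c,d),open('c31.pkl','wb'))
def z(lo,hi,zz):
    m=(W[...,2]>lo)&(W[...,2]<hi)&(W[...,0]>.5)&(W[...,0]<.66)&(W[...,1]>-.42)&(W[...,1]<-.25)
    b=blobs(c,p,m,zz,50); show(b); return b
b=z(.047,.057,.0525);z(.016,.057,.02)
u,v=b[0][0].astype(int)
x0=u-75;y0=max(v-75,0);cv2.imwrite('pics/z5.png',cv2.resize(p[y0:v+75,x0:u+75],None,fx=4,fy=4,interpolation=cv2.INTER_CUBIC));print(x0,y0)
"
```

```text
t42.70 pos [ 0.6308 -0.3672  0.2063] rot [-179.9     0.19  145.99] F [ 0.   0.2 -0.5] gap 0.0595 q [ 54.  43. -44.  77.  30.  72.  65.]
px(315,147) c(579.5,-334.6) 40.0x39.7 a79.4 fill0.76
px(315,142) c(579.4,-334.5) 110.3x110.4 a31.5 fill0.78
240 72
```

View pics/z5.png

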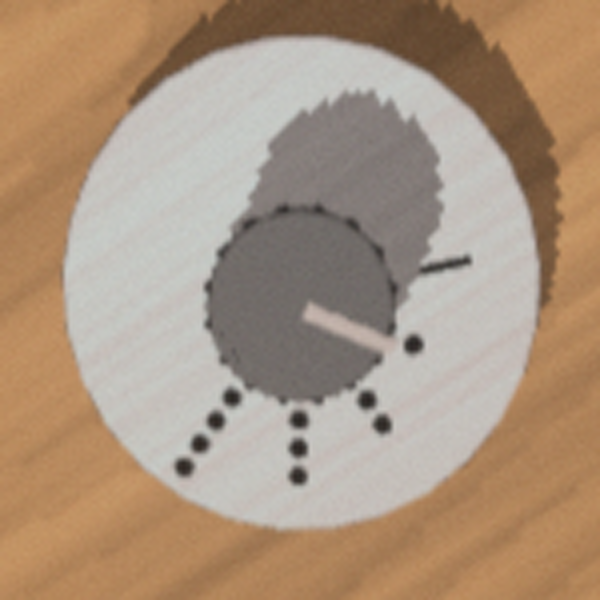

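```bash
python3 -c "
from h import *
import pickle
c,d=pickle.load(open('c31.pkl','rb'))
f=lambda q:[q[0]/4+240,q[1]/4+72]
C=np.array([579.4,-334.5]);K=np.array([579.5,-334.6])
A=lambda w:np.degrees(np.arctan2(w[1],w[0])).round(1)
for n,q,k in [('line',(470,260),0),('line',(422,270),0),('d1',(414,344),1),('d2',(367,399),2),('d2',(382,425),2),('d3',(299,420),3),('d3',(299,476),3),('d4',(233,397),4),('d4',(184,467),4)]:
    w=ray(c,f(q),.0201)[0,:2]*1000-C; print(n,w.round(1),A(w),'base x',(A(w)-68.75+k*34.38).round(1))
a=ray(c,f((306,311)),.0525)[0,:2]*1000;b=ray(c,f((392,348)),.0525)[0,:2]*1000
print('ptr line',A(b-a),'from collar centre',A(b-K), 'mid',A((a+b)/2-K))"
```

```text
line [15.9 36.8] 66.6 base x -2.2
line [11.6 26.4] 66.2 base x -2.5
d1 [24.7 15.8] 32.7 base x -1.7
d2 [29.3 -0.3] -0.7 base x -0.7
d2 [36.5 -0.7] -1.2 base x -1.2
d3 [ 24.4 -16.6] -34.2 base x 0.2
d3 [ 35.6 -24.2] -34.2 base x 0.2
d4 [ 11.1 -26.6] -67.4 base x 1.4
d4 [ 18.2 -46.1] -68.4 base x 0.4
ptr line 33.4 from collar centre 31.6 mid 30.1
```

The pointer is at about 33°, on the one-dot mark (32–34°). I'll make a final check of the whole scene.

```bash
python3 -c "
from h import *
tcp()
for n in ('scene','side'):
    c,p,d=snap(n,'fin_'+n); W=cloud(c,d)
    def z(name,x,y,zz,R=.012):
        m=(abs(W[...,0]-x)<R)&(abs(W[...,1]-y)<R)&(W[...,2]>zz-.008)
        print(n,name,'z',(np.nanmedian(W[m][:,2])*1000).round(1) if m.any() else None)
    z('sqL',.528,.049,.03);z('rL',.6155,.049,.03);z('rS',.5275,-.041,.03);z('bar',.6155,-.041,.03,.009);z('sqS',.5275,-.1305,.03);z('knob',.432,-.279,.092,.01)
a=cv2.imread('pics/fin_scene.png')[130:370,100:460];cv2.imwrite('pics/fin1.png',cv2.resize(a,None,fx=2,fy=2))"
```

```text
t42.75 pos [ 0.6308 -0.3673  0.2063] rot [-179.89    0.21  146.  ] F [0.3 0.6 0.4] gap 0.06 q [ 54.  43. -44.  77.  30.  72.  65.]
scene sqL z 29.8
scene rL z 30.1
scene rS z 29.8
scene bar z 29.6
scene sqS z 29.8
scene knob z 90.3
side sqL z 33.0
side rL z 33.2
side rS z 32.7
side bar z 32.5
side sqS z 32.6
side knob z 91.8
```

View pics/fin1.png

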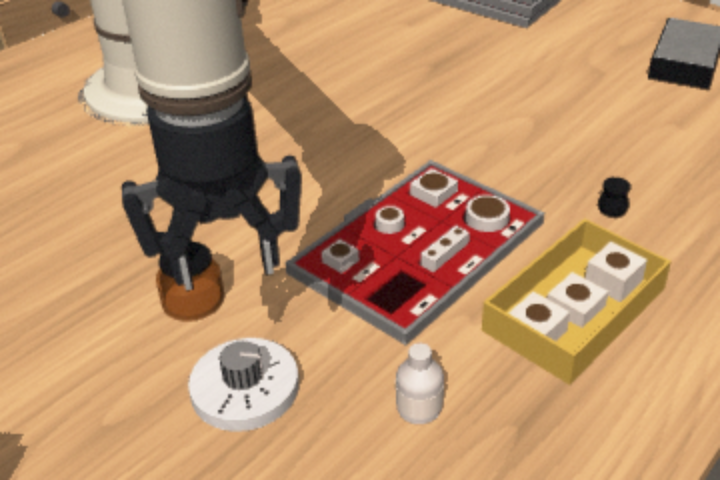

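```bash
python3 -c "
from h import *
workorder.sign_off();tcp()"
```

```text
the job is handed in; nothing more can be done
the job is handed in; nothing more can be done
```

The bench is closed up and handed in at about 43 s of the 210 s allowed; the hand-in gives no verdict.

- **Holders:** Five were on the bench: round large, round small, square large, square small and bar. All five are in their own pockets, face up. The oblong was absent, so its pocket is empty.
- **Mishaps:** Round small got knocked aside before I reached it, so I found it again and picked it from its new spot. Square large touched its pocket edge once on the way in (about 34 N at the wrist); I lifted it, re-centred it and seated it.
- **Stopper:** It is upright and home in the jar. When it was placed, the flange top was at 65.7 mm (66 expected) and the knob top at 91.3 mm (92 expected).
- **Dimmer:** I turned it last. The pointer reads about 32–33° and the one-dot mark about 32–34°, so they agree to within 1–2°.

**Last checks:** The scene camera put the holder tops at 29.6–30.1 mm, against 30 expected. The side camera read them at 32.5–33.2 mm and the wrist camera at 30.4–31.3 mm. I put the side camera's 2–3 mm down to calibration, since it is the same for all five.

The card box, loupe and bottle look undisturbed in the last picture; I never reached for them. The gripper was open and clear of everything at hand-in.

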